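# Put the lunch tins to warm

## Robot

A 7-joint arm with a two-finger parallel gripper is mounted at the origin on the work surface. World frame = base frame: x ahead of the robot, y to its left, z up, the work surface at z = 0. Lengths are in m, angles in rad, forces in N, time in s.
With the tool pointing down it reaches from about 0.4 to 0.85 m from the base axis. Payload 10.4 kg.
Tool frame: the origin (TCP) lies midway between the tips of the shut fingers; the grasp point (between the pads) lies 19 mm behind it; z points along the fingers, y is the direction in which the jaws open and shut (so a half turn about z gives the same grasp; the last joint's range is limited). The gripper opens to 87 mm and grips with 3 to 60 N. Pads are 19 mm wide; open, the fingers measure 117 mm over their backs; the gripper's body (75 mm by 190 mm) begins 51 mm behind the grasp point.
Start: joints at [1.254, 0.332, -0.065, 1.46, 0.022, 1.35, -0.088], TCP at [0.181, -0.598, 0.223] pointing down, gripper open.
Joint ranges: [-2.6, 2.6], [-0.5, 2.12], [-1.47, 1.34], [0.16, 2.42], [-1.27, 4.41], [0.06, 2.06], [-2.6, 2.6]. Speed limits (rad/s): [2.22, 2.22, 2.79, 2.79, 3.14, 3.14, 3.14].

## Interface

Orientations are given as [roll, pitch, yaw] about the fixed x, y, z axes, in that order (R = Rz(yaw) Ry(pitch) Rx(roll)).
In Python, from station import robot, grab_frame, job gives the robot as it stands. The module is installed in compiled form; this text tells all that it offers.
- The arm moves only by the tool servo_tool, never from a script. Its argument "commands" is a list that holds one entry, the list of rows, each a list of 7 numbers: the turn, a rotation vector about the tool's x, y, z in rad, then the shift along the tool's x, y, z in mm, then the opening, from 0 (shut) to 1 (fully open). A call has 1 to 8 rows; each row shifts and turns the commanded pose from where the row before left it, along the tool's axes as they then stand; what a row does not reach is not made up. A row lasts 1/8 s, in which the tool goes at most 62.5 mm and 10.7 degrees, less where a joint would pass 70% of its speed; a pose out of reach is approached as far as the arm can. A call with a gripper value outside its range is refused whole. The fingers move at their own pace and stop on an object; "grip_force" is the grip in N (left out, the last holds). Time passes only in rows, so rows that do not move let the fingers close. It gives the time, the measured TCP pose, the force and the opening at its end, in the units of the state.
- robot.get_state(): the state, without advancing time (a new reading comes with each control period).
- grab_frame(name): name is "scene" or "side" or "wrist"; returns a dict with "pixels" (384x512x3 uint8, blue, green, red), "z_map" (384x512 float32, m along the optical axis (not along the pixel's ray), 0 where there is no reading), "fx", "fy", "cx", "cy" (pixels), "k1" (the pictures are not rectified: a ray, as slopes to the right and down, at radius r is drawn at 1 + k1 r^2 times it, then the intrinsics apply), "extrinsics" (4x4, takes a point from world to camera coordinates). Camera axes: x right, y up, looking along -z (the intrinsics and any distortion apply to the point x, -y, -z); pixel columns grow to the right and rows downward; lengths in m; the calibration is good to about 2 mm. A picture is of the moment at which its call begins.
- job.close_job(): hands the job in, once; it reports no verdict.
The state is a dict: "clock": time; "joint_positions": joint angles; "qd": joint speeds; "joint_efforts": joint torques, N m; "eef_pos": TCP position; "eef_rot": TCP orientation; "contact_force": force on the tool from outside, world axes, zero at the start; "wrist_torque": the same for the moment, N m; "finger_gap": finger opening in m.
Only numpy, scipy, OpenCV 4.12 (cv2) and the standard library are available. Lean on these libraries where they do the work, as an engineer would, in place of code of your own. Each camera call takes 0.05 s, during which the arm holds its last target.

## Task

Put every lunch tin on the warming plate, one to a bay and lengthways, pushed fully home so that it touches both the bay's back stop and the rib on its left as the robot sees it, and put on each tin the lid that matches its shape, seated flat. Only when all tins are home and covered, turn the thermostat knob clockwise until its white pointer is at the brass clip on the dial's rim. Leave the bottles, tub, cup, shaker and spoon where they are.

Things in the scene. Friction and masses are not known exactly. Their poses are not given: they have to be found in the camera images.
- plate: Steel warming plate, fixed; flat top 30 mm above the table, 170 mm deep (x), 480 mm wide. Origin on the table under mid-depth; x away from the robot, y to its left, yaw a few degrees. Back stop 12 mm high along the far edge; three ribs (8 mm thick, 12 mm high, 130 mm long, 120 mm apart) run from it towards the robot, each at the left of a bay. Grey control housing 45 mm high at the left end.
- bay0 (a point): Corner of the left bay, where the near face of the back stop meets the right-hand face of the bay's left rib, on the plate's flat top. Axes as the plate's: x towards the stop, y towards the rib. The bay, about 110 mm wide, lies on the -x, -y side of this point.
- bay1 (a point): Corner of the middle bay, where the near face of the back stop meets the right-hand face of the bay's left rib, on the plate's flat top. Axes as the plate's: x towards the stop, y towards the rib. The bay, about 110 mm wide, lies on the -x, -y side of this point.
- bay2 (a point): Corner of the right bay, where the near face of the back stop meets the right-hand face of the bay's left rib, on the plate's flat top. Axes as the plate's: x towards the stop, y towards the rib. The bay, about 110 mm wide, lies on the -x, -y side of this point.
- tin_long_c (a point): Open aluminium lunch tin, long rectangular, 150 x 62 mm, 55 mm high, 3 mm walls, 0.14 to 0.37 kg, potatoes fixed inside below the rim. Point at its centre, 27.5 mm above its underside; x along its length. May be absent (None). Starts on the table. Above the 12 mm stops it can be gripped across its width even in a bay with its lid on.
- tin_short_c (a point): Open aluminium lunch tin, short rectangular, 96 x 62 mm, 55 mm high, 3 mm walls, 0.14 to 0.37 kg, potatoes fixed inside below the rim. Point at its centre, 27.5 mm above its underside; x along its length. May be absent (None). Starts on the table. Above the 12 mm stops it can be gripped across its width even in a bay with its lid on.
- tin_round_c (a point): Open aluminium lunch tin, round, 66 diameter mm, 55 mm high, 3 mm walls, 0.14 to 0.37 kg, potatoes fixed inside below the rim. Point at its centre, 27.5 mm above its underside; yaw does not matter. May be absent (None). Starts on the table. Above the 12 mm stops it can be gripped across its width even in a bay with its lid on.
- lid_long_c (a point): Lid of the long tin: plate long rectangular, 150 x 62 mm, 4 thick, plug 8 deep under it with 4 mm play all round, black bar handle on top, 44 long (x), 16 wide (y), 30 high. Point at the handle's centre: 27 mm above the plug's underside, 46.5 mm above the tin's centre point when seated. x along the lid's length. Always present: without its tin it is left over.
- lid_short_c (a point): Lid of the short tin: plate short rectangular, 96 x 62 mm, 4 thick, plug 8 deep under it with 4 mm play all round, black bar handle on top, 44 long (x), 16 wide (y), 30 high. Point at the handle's centre: 27 mm above the plug's underside, 46.5 mm above the tin's centre point when seated. x along the lid's length. Always present: without its tin it is left over.
- lid_round_c (a point): Lid of the round tin: plate round, 66 diameter mm, 4 thick, plug 8 deep under it with 6 mm play all round, black bar handle on top, 44 long (x), 16 wide (y), 30 high. Point at the handle's centre: 27 mm above the plug's underside, 46.5 mm above the tin's centre point when seated. Any yaw will do. Always present: without its tin it is left over.
- dial (a joint): Thermostat knob angle, rad: grows clockwise seen from above, 0 to 2.6, starts at 0 to 0.3, stays where it is left (friction about 0.04 N m). At 0 the white pointer points along the plate's -x (towards the robot).
- dial_grip (a point): On the knob's axis, 79 mm above the table, at the height to grip. The grip is a bar 60 mm long (x), 14 mm wide (y), over a disc of radius 33 mm; the bar's top is 6 mm above this point, the disc's top 24 mm below it. Axes turn with the knob: the white pointer line is on the bar's -x half.
- clip_tab (a point): Brass clip on the housing at the dial's rim, 50 mm from the knob's axis; it marks the wanted setting, 0.8 to 2.2 rad clockwise from the knob's zero, fixed in each run. Its x axis points to the knob's axis, so the pointer is at the clip when its x and dial_grip's x are parallel.
- bottle0: Green glass beer bottle, 62 mm across, 230 mm high; bystander. Origin at its underside centre.
- bottle1: Green glass beer bottle, 62 mm across, 230 mm high; bystander. Origin at its underside centre.
- bottle2: Green glass beer bottle, 62 mm across, 230 mm high; bystander. Origin at its underside centre.
- bottle3: Green glass beer bottle, 62 mm across, 230 mm high; bystander. Origin at its underside centre.
- tub: Transparent tub with white twist cap, 100 mm across, 130 mm high; bystander. Origin at its underside centre.
- cup: Small white cup, 50 mm across, 50 mm high; bystander. Origin at its underside centre.
- shaker: Steel salt shaker, 44 mm across, 62 mm high; bystander. Origin at its underside centre.
- spoon: Wooden spoon about 200 mm long lying between the other things; bystander. Origin at its underside middle.

How it is judged:
On the way, in this order (a step that is already met when the one before it is completed fails the run):
1. every tin present is home against the back stop and left rib of a bay, with its own lid seated on it (((x of tin_long_c in the frame of bay0 between -0.078 and -0.072 m and y of tin_long_c in the frame of bay0 between -0.034 and -0.028 m and z of tin_long_c in the frame of bay0 between 0.0235 and 0.0315 m and angle between the x axis of tin_long_c and the x axis of bay0, either way round below 0.045 rad) or (x of tin_long_c in the frame of bay1 between -0.078 and -0.072 m and y of tin_long_c in the frame of bay1 between -0.034 and -0.028 m and z of tin_long_c in the frame of bay1 between 0.0235 and 0.0315 m and angle between the x axis of tin_long_c and the x axis of bay1, either way round below 0.045 rad) or (x of tin_long_c in the frame of bay2 between -0.078 and -0.072 m and y of tin_long_c in the frame of bay2 between -0.034 and -0.028 m and z of tin_long_c in the frame of bay2 between 0.0235 and 0.0315 m and angle between the x axis of tin_long_c and the x axis of bay2, either way round below 0.045 rad)) and z of lid_long_c in the frame of tin_long_c between 0.043 and 0.05 m and horizontal distance between lid_long_c and tin_long_c below 0.008 m and angle between each of lid_long_c, lid_short_c, lid_round_c's own z axis and vertical below 0.08 rad and angle between the x axis of lid_long_c and the x axis of tin_long_c, either way round below 0.2 rad and ((x of tin_short_c in the frame of bay0 between -0.051 and -0.045 m and y of tin_short_c in the frame of bay0 between -0.034 and -0.028 m and z of tin_short_c in the frame of bay0 between 0.0235 and 0.0315 m and angle between the x axis of tin_short_c and the x axis of bay0, either way round below 0.045 rad) or (x of tin_short_c in the frame of bay1 between -0.051 and -0.045 m and y of tin_short_c in the frame of bay1 between -0.034 and -0.028 m and z of tin_short_c in the frame of bay1 between 0.0235 and 0.0315 m and angle between the x axis of tin_short_c and the x axis of bay1, either way round below 0.045 rad) or (x of tin_short_c in the frame of bay2 between -0.051 and -0.045 m and y of tin_short_c in the frame of bay2 between -0.034 and -0.028 m and z of tin_short_c in the frame of bay2 between 0.0235 and 0.0315 m and angle between the x axis of tin_short_c and the x axis of bay2, either way round below 0.045 rad)) and z of lid_short_c in the frame of tin_short_c between 0.043 and 0.05 m and horizontal distance between lid_short_c and tin_short_c below 0.008 m and angle between the x axis of lid_short_c and the x axis of tin_short_c, either way round below 0.2 rad and ((x of tin_round_c in the frame of bay0 between -0.036 and -0.03 m and y of tin_round_c in the frame of bay0 between -0.036 and -0.03 m and z of tin_round_c in the frame of bay0 between 0.0235 and 0.0315 m) or (x of tin_round_c in the frame of bay1 between -0.036 and -0.03 m and y of tin_round_c in the frame of bay1 between -0.036 and -0.03 m and z of tin_round_c in the frame of bay1 between 0.0235 and 0.0315 m) or (x of tin_round_c in the frame of bay2 between -0.036 and -0.03 m and y of tin_round_c in the frame of bay2 between -0.036 and -0.03 m and z of tin_round_c in the frame of bay2 between 0.0235 and 0.0315 m)) and z of lid_round_c in the frame of tin_round_c between 0.043 and 0.05 m and horizontal distance between lid_round_c and tin_round_c below 0.008 m), for 0.2 s.
2. then the thermostat pointer is turned to the brass clip (angle between the x axis of dial_grip and the x axis of clip_tab, either way round below 0.12 rad), for 0.2 s.
At the end, for the whole second after the job is handed in: Each tin present stands flat in a bay of its own, within 3 mm of touching back stop and left rib and (if rectangular) 2.5 degrees of square; its own lid is seated on it, plug inside, within 8 mm of centred; the pointer is within 7 degrees (0.12 rad) of the clip (all of step 1 and angle between the x axis of dial_grip and the x axis of clip_tab, either way round below 0.12 rad).
It fails at once if a bystander (bottle, tub, cup, shaker, spoon) is moved more than 50 mm (distance of any of bottle0, bottle1, bottle2, bottle3, tub, cup, shaker, spoon from where it was at the start of the episode above 0.05 m).
Of tin_long, tin_short, tin_round only 2 to 3 are there at a start; the rules pass over those that are not, and their reading is None.
At some moment in a run one of tin_long, tin_short, tin_round may be knocked a few centimetres aside while the robot is not near it.
It also fails if it takes over 210 s, if anything falls off the work surface, if the arm or the gripper's body presses on something with over 40 N, if the wrist force passes 120 N, or if a joint passes its speed limit or range.

## Working session

There is one attempt and no reset: what is moved stays moved. The work goes in short steps, Python scripts to look and compute and a tool call to move; the robot and the scene stay as the last step left them, time stands still between calls to the robot, and variables do not carry over. Pictures are saved under pics/ and viewed, and the job is handed in when it is done.

Besides the shell and the picture viewer there is one more tool, called after "Request:" by a JSON object that holds its "name" and its "arguments", one argument or row to a line. servo_tool: Moves the arm, as the interface text tells. Its arguments: {"type":"object","properties":{"commands":{"type":"array","items":{"type":"array","items":{"type":"array","items":{"type":"number"}}}},"grip_force":{"type":"number"}},"required":["commands"]}

```bash
mkdir -p pics; ls; python3 - <<'E'
from station import robot, grab_frame, job
import cv2
s=robot.get_state(); print(s)
for n in ["scene","side","wrist"]:
    f=grab_frame(n); cv2.imwrite(f"pics/{n}0.png",f["pixels"]); print(n,f["fx"],f["fy"],f["cx"],f["cy"],f["k1"],f["extrinsics"].round(4).tolist(), (f["z_map"]>0).mean())
E
```

```text
pics
{'clock': 0.0, 'joint_positions': array([ 1.25439758,  0.33293728, -0.06470269,  1.46095914,  0.02162447,
        1.34988884, -0.08849002]), 'qd': array([ 0.00074537, -0.00111138,  0.00010632,  0.00027258, -0.00124661,
       -0.00037219, -0.00102736]), 'joint_efforts': array([-3.41864379e-04, -6.23252892e+01,  2.42485700e-02, -3.89900708e+01,
       -6.13303226e-02,  3.97319219e-02,  1.36271779e-04]), 'eef_pos': array([ 0.18086723, -0.59784544,  0.2217046 ]), 'eef_rot': array([-3.14009923e+00,  9.11389915e-05,  2.93838081e-01]), 'contact_force': array([ 0.37756434, -0.13540372,  0.75686939]), 'wrist_torque': array([-0.01541861, -0.01033347, -0.03809576]), 'finger_gap': 0.0869660832732362}
scene 348.37936613612135 348.37936613612135 256.97426612591715 188.8797272893085 -0.09123791902192896 [[0.3363, 0.9417, 0.0085, -0.135], [-0.7851, 0.2754, 0.5547, 0.4154], [0.5201, -0.1932, 0.832, -1.569], [0.0, 0.0, 0.0, 1.0]] 0.9960835774739584
side 359.1609516402031 359.1609516402031 265.0566779035536 191.18804475141056 -0.005293620081388208 [[0.9321, -0.3621, 0.0056, -0.5518], [0.1775, 0.4703, 0.8645, -0.1443], [-0.3157, -0.8048, 0.5026, -1.2113], [0.0, 0.0, 0.0, 1.0]] 0.996063232421875
wrist 320.32287377740727 320.32287377740727 249.25305000882489 188.80068709998878 -0.0016301681553546662 [[0.2895, -0.9572, -0.0014, -0.6246], [0.9224, 0.2794, -0.2666, 0.0327], [0.2555, 0.0758, 0.9638, -0.3908], [0.0, 0.0, 0.0, 1.0]] 0.9959208170572916
```

View pics/scene0.png

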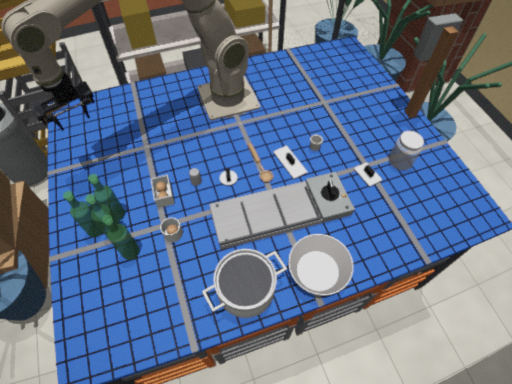

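View pics/side0.png

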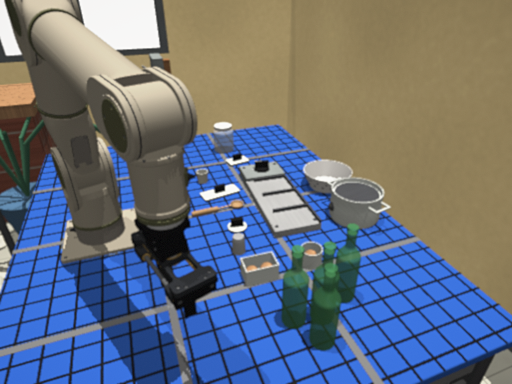

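View pics/wrist0.png

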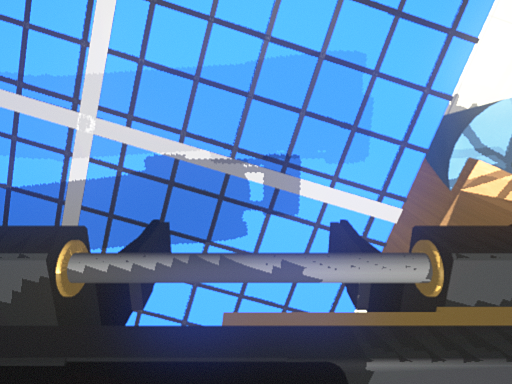

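```bash
cat > h.py <<'E'
from station import robot, grab_frame, job
import cv2, numpy as np
from scipy.spatial.transform import Rotation as Ro
np.set_printoptions(precision=4,suppress=True)
def K(f): return np.array([[f["fx"],0,f["cx"]],[0,f["fy"],f["cy"]],[0,0,1.]]), np.array([f["k1"],0,0,0.])
def rays(f,uv):
    k,d=K(f); p=cv2.undistortPoints(np.asarray(uv,float).reshape(-1,1,2),k,d).reshape(-1,2)
    return np.c_[p[:,0],-p[:,1],-np.ones(len(p))]
def toW(f,c):
    E=f["extrinsics"]; return (c-E[:3,3])@E[:3,:3]
def depthpts(f,uv):
    uv=np.asarray(uv,float).reshape(-1,2); z=f["z_map"][uv[:,1].round().astype(int),uv[:,0].round().astype(int)]
    return toW(f,rays(f,uv)*z[:,None])
def plane(f,uv,h):
    r=rays(f,uv); o=toW(f,np.zeros((1,3)))[0]; d=toW(f,r)-o
    t=(h-o[2])/d[:,2]; return o+d*t[:,None]
def cloud(f):
    v,u=np.mgrid[0:384,0:512]; P=depthpts(f,np.c_[u.ravel(),v.ravel()]).reshape(384,512,3)
    return P
def proj(f,P):
    E=f["extrinsics"]; c=np.asarray(P).reshape(-1,3)@E[:3,:3].T+E[:3,3]; k,d=K(f)
    q=np.c_[c[:,0],-c[:,1],-c[:,2]]
    return cv2.projectPoints(q.reshape(-1,1,3),np.zeros(3),np.zeros(3),k,d)[0].reshape(-1,2)
def save(f,n,box=None,s=1):
    im=f["pixels"]
    if box: im=im[box[1]:box[3],box[0]:box[2]]
    cv2.imwrite(f"pics/{n}.png",cv2.resize(im,None,fx=s,fy=s,interpolation=cv2.INTER_NEAREST))
E
python3 - <<'E'
from h import *
f=grab_frame("scene"); P=cloud(f)
hsv=cv2.cvtColor(f["pixels"],cv2.COLOR_BGR2HSV)
for n,(u,v) in dict(short=(162,188),round=(171,230),rlid=(228,177),llid=(290,160),slid=(368,174),shaker=(195,176),cup=(316,142),spoon=(265,176),knob=(330,190),tub=(410,140),bot=(130,255),plateNL=(310,180),tbl=(240,200)).items():
    print(n,P[v,u])
save(f,"s_a",(60,120,260,270),4); save(f,"s_b",(200,120,400,260),4)
g=grab_frame("side");save(g,"d_a",(160,120,380,285),3.6)
E
```

```text
short [ 0.4189 -0.3713  0.0341]
round [ 0.6008 -0.375   0.0413]
rlid [ 0.4558 -0.1323  0.0403]
llid [0.4551 0.1139 0.0368]
slid [0.6058 0.3727 0.0249]
shaker [ 0.4183 -0.2458  0.0497]
cup [0.3849 0.2607 0.0102]
spoon [0.473  0.0066 0.0053]
knob [0.652  0.1776 0.0788]
tub [0.5801 0.5353 0.1319]
bot [ 0.6398 -0.5222  0.0299]
plateNL [0.5696 0.1443 0.0439]
tbl [ 0.5582 -0.12    0.0299]
```

View pics/s_a.png

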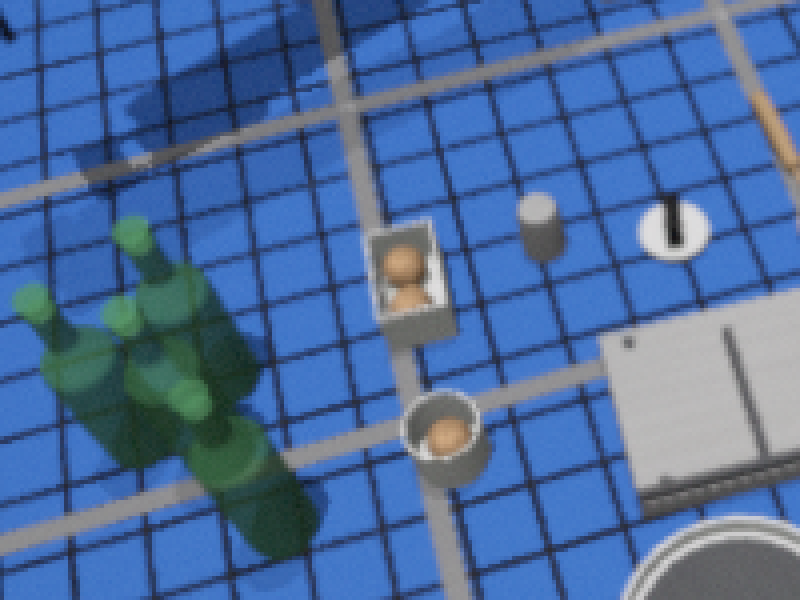

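View pics/s_b.png

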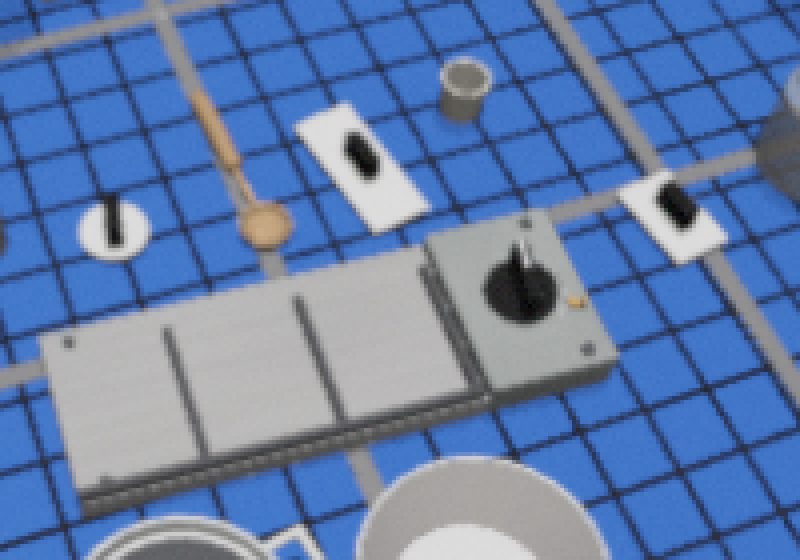

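View pics/d_a.png

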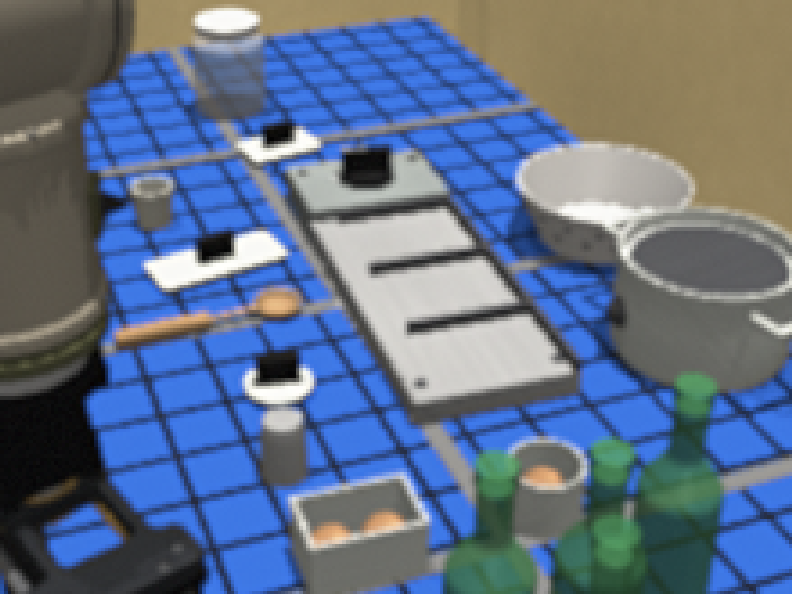

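```bash
python3 - <<'E'
from h import *
s=robot.get_state(); R=Ro.from_euler('xyz',s["eef_rot"]).as_matrix()
w=grab_frame("wrist"); o=toW(w,np.zeros((1,3)))[0]
E=w["extrinsics"]
print("cam in tool",R.T@(o-s["eef_pos"]),"\nview dir in tool",R.T@(-E[2,:3]),"right",R.T@E[0,:3],"up",R.T@E[1,:3])
H={}
for n in ["scene","side"]:
    f=grab_frame(n); P=cloud(f).reshape(-1,3); C=f["pixels"].reshape(-1,3)
    m=(P[:,0]>0.25)&(P[:,0]<0.85)&(abs(P[:,1])<0.65)&(P[:,2]<0.3)&(P[:,2]>-.01); P=P[m];C=C[m]
    o_=np.argsort(P[:,2]);P=P[o_];C=C[o_]
    im=np.zeros((480,800,3),np.uint8)
    # u: y left->right reversed ; 1.6px/.. scale 600px/m
    u=((0.65-P[:,1])*600).astype(int); v=((0.85-P[:,0])*600+30).astype(int)
    for du in range(-1,2):
        for dv in range(-1,2): im[np.clip(v+dv,0,479),np.clip(u+du,0,799)]=C
    cv2.imwrite(f"pics/top_{n}.png",im)
    # bystanders: bottles tops
    hsv=cv2.cvtColor(C.reshape(-1,1,3),cv2.COLOR_BGR2HSV).reshape(-1,3)
    g=(hsv[:,0]>50)&(hsv[:,0]<85)&(hsv[:,1]>90)&(P[:,2]>0.205)&(P[:,1]<-.3)
    Q=P[g]; print(n,len(Q))
    if len(Q):
        _,l,c=cv2.kmeans(Q[:,:2].astype(np.float32),4,None,(3,50,1e-4),5,0); print(c, np.bincount(l.ravel()))
E
```

```text
cam in tool [ 0.0726  0.0003 -0.1626] 
view dir in tool [-0.2665 -0.0002  0.9638] right [-0.0001  1.      0.0002] up [0.9638 0.0001 0.2665]
scene 338
[[ 0.4957 -0.6279]
 [ 0.5287 -0.5641]
 [ 0.6161 -0.5236]
 [ 0.4572 -0.5508]] [ 74  84 109  71]
side 578
[[ 0.5214 -0.5742]
 [ 0.4491 -0.561 ]
 [ 0.6085 -0.5325]
 [ 0.4875 -0.6387]] [128 131 116 203]
```

View pics/top_scene.png

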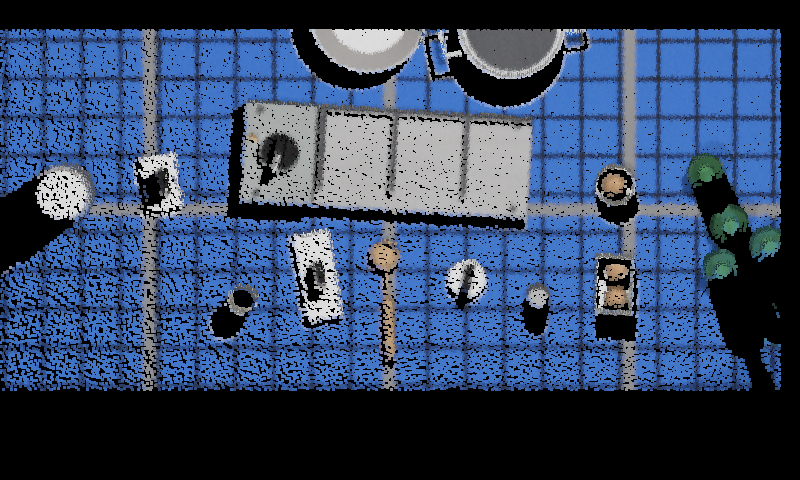

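Request:
{"name": "servo_tool", "arguments": {
  "commands": [
    [[0,0,0.147,0,0,-30,1],[0,0,0.147,0,0,-30,1],[0,0,0,30,-50,0,1],[0,0,0,30,-50,0,1],[0,0,0,30,-50,0,1],[0,0,0,30,-50,0,1],[0,0,0,50,-10,0,1],[0,0,0,50,-10,0,1]]
  ],
  "grip_force": 20
}}

```text
clock: 1.4
eef_pos: [0.4023, -0.3776, 0.2832]
eef_rot: [3.14, -0.001, -0.0]
contact_force: [-0.6, -1.6, -0.3]
finger_gap: 0.087
```

Request:
{"name": "servo_tool", "arguments": {
  "commands": [
    [[0,0,0,50,-5,0,1],[0,0,0,50,-5,0,1],[0,0,0,0,0,0,1],[0,0,0,0,0,0,1]]
  ]
}}

```text
clock: 1.9
eef_pos: [0.5006, -0.3686, 0.2823]
eef_rot: [3.142, 0.001, -0.0]
contact_force: [-0.5, -0.1, -0.4]
finger_gap: 0.0867
```

```bash
python3 - <<'E'
from h import *
f=grab_frame("wrist"); save(f,"w1"); s=robot.get_state(); print(s["clock"],s["eef_pos"],s["eef_rot"])
E
```

```text
1.95 [ 0.5002 -0.369   0.2827] [ 3.141   0.0003 -0.0014]
```

View pics/w1.png

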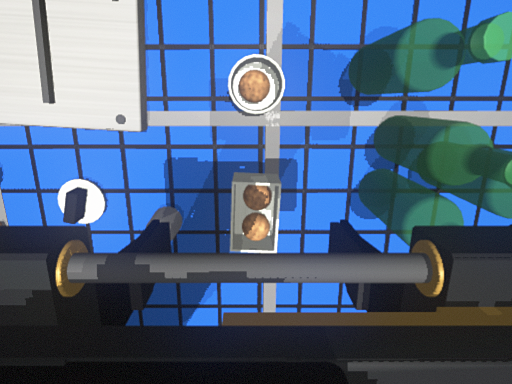

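```bash
cat >> h.py <<'E'
def blob(P,lo,hi,box,show=True):
    m=(P[...,2]>lo)&(P[...,2]<hi)&(P[...,0]>box[0])&(P[...,0]<box[1])&(P[...,1]>box[2])&(P[...,1]<box[3])
    m=m.astype(np.uint8); n,l,st,_=cv2.connectedComponentsWithStats(m)
    out=[]
    for i in range(1,n):
        if st[i,4]<40: continue
        Q=P[l==i]; r=cv2.minAreaRect(Q[:,:2].astype(np.float32)); out.append((st[i,4],np.array(r[0]),np.array(r[1]),r[2],Q[:,2].mean()))
        if show: print(st[i],np.array(r[0]),np.array(r[1]),round(r[2],2),"z",Q[:,2].mean().round(4), "circ",cv2.minEnclosingCircle(Q[:,:2].astype(np.float32)))
    return m,out
E
python3 - <<'E'
from h import *
f=grab_frame("wrist"); P=cloud(f)
print("tins"); blob(P,0.046,0.062,(0.35,0.7,-0.45,-0.3))
print("lid"); blob(P,0.008,0.02,(0.35,0.52,-0.2,-0.08)); blob(P,0.022,0.05,(0.35,0.52,-0.2,-0.08))
print("plate"); blob(P,0.025,0.035,(0.5,0.8,-0.3,0.3)); 
E
```

```text
tins
[228  54  56  59 549] [ 0.5914 -0.3769] [0.0642 0.0641] 89.77 z 0.0544 circ ((0.5912908911705017, -0.3769632875919342), 0.03291585296392441)
[230 179  51  74 787] [ 0.4265 -0.3759] [0.062  0.0967] 87.45 z 0.0538 circ ((0.42679211497306824, -0.37560340762138367), 0.056972842663526535)
lid
[  58  179   47   44 1055] [ 0.4374 -0.1316] [0.0657 0.0628] 54.78 z 0.0127 circ ((0.4359845817089081, -0.130539670586586), 0.03327208384871483)
[ 63 188  22  36 618] [ 0.4356 -0.1308] [0.0167 0.0445] 76.05 z 0.038 circ ((0.43551400303840637, -0.13096189498901367), 0.023069564253091812)
plate
[    0     0   142   132 16719] [ 0.6152 -0.1454] [0.1799 0.1513] 86.66 z 0.0305 circ ((0.615426778793335, -0.1457822173833847), 0.11670061200857162)
```

Request:
{"name": "servo_tool", "arguments": {
  "commands": [
    [[0,0,0,20,-55,-6,1],[0,0,0,20,-55,-6,1],[0,0,0,20,-55,-6,1],[0,0,0,20,-55,-6,1],[0,0,0,20,-55,-6,1],[0,0,0,20,-55,-6,1],[0,0,0,0,0,0,1],[0,0,0,0,0,0,1]]
  ]
}}

```text
clock: 3.0
eef_pos: [0.6207, -0.0395, 0.3189]
eef_rot: [3.14, -0.0, -0.001]
contact_force: [0.1, -0.5, -0.1]
finger_gap: 0.0869
```

```bash
python3 - <<'E'
from h import *
f=grab_frame("wrist"); save(f,"w2"); s=robot.get_state(); print(s["clock"],s["eef_pos"],s["eef_rot"])
P=cloud(f); np.savez("w2.npz",P=P,pix=f["pixels"])
for lo,hi,bx in [(0.036,0.05,(0.5,0.8,-0.3,0.16)),(0.025,0.034,(0.5,0.8,-0.3,0.3)),(0.038,0.052,(0.5,0.8,0.12,0.32)),(0.065,0.1,(0.5,0.8,0.1,0.3)),(0.008,0.02,(0.35,0.52,-0.2,-0.08)),(0.022,0.05,(0.35,0.52,-0.2,-0.08)),(0.008,0.02,(0.35,0.52,0.05,0.2)),(0.022,0.05,(0.35,0.53,0.05,0.2)),(0.022,0.05,(0.52,0.7,0.32,0.5))]:
    print(lo,hi,bx); blob(P,lo,hi,bx)
E
```

```text
3.05 [ 0.6207 -0.0403  0.3187] [ 3.1402 -0.0001 -0.0028]
0.036 0.05 (0.5, 0.8, -0.3, 0.16)
[160  10  56   7 133] [0.7963 0.0346] [0.0073 0.0666] 0.07 z 0.0438 circ ((0.7994370460510254, 0.034610871225595474), 0.03340841084718704)
[327  10  30  25 143] [ 0.7856 -0.1546] [0.0458 0.0039] 56.19 z 0.0429 circ ((0.7870995998382568, -0.15558631718158722), 0.02299191616475582)
[  94   73   40  127 3532] [0.6426 0.1397] [0.0409 0.1707] 89.85 z 0.0449 circ ((0.6427199840545654, 0.14523035287857056), 0.08654686063528061)
[ 131   77  271  113 3710] [ 0.644  -0.0593] [0.3545 0.1378] 86.62 z 0.0421 circ ((0.6439293622970581, -0.05922120809555054), 0.18930456042289734)
0.025 0.034 (0.5, 0.8, -0.3, 0.3)
[324  13  33  26  92] [ 0.7842 -0.157 ] [0.052  0.0041] 57.25 z 0.0292 circ ((0.7858486771583557, -0.15805169939994812), 0.02611461468040943)
[  127    76   269   134 26516] [ 0.6293 -0.0541] [0.3619 0.1692] 86.44 z 0.0304 circ ((0.6311564445495605, -0.05363631621003151), 0.19857272505760193)
[132  76  66   5  68] [0.7222 0.0735] [0.0873 0.0015] 86.51 z 0.0288 circ ((0.7225116491317749, 0.07344595342
[... 553 characters left out ...]
.1836] [0.0151 0.0597] 77.38 z 0.0811 circ ((0.6443721055984497, 0.18373583257198334), 0.030311862006783485)
0.008 0.02 (0.35, 0.52, -0.2, -0.08)
[290 246  31   7 158] [ 0.4634 -0.1297] [0.0113 0.0482] 0.21 z 0.012 circ ((0.45775431394577026, -0.12972338497638702), 0.02421429380774498)
0.022 0.05 (0.35, 0.52, -0.2, -0.08)
0.008 0.02 (0.35, 0.52, 0.05, 0.2)
[121 216  40  28 457] [0.4974 0.1278] [0.0356 0.0619] 10.35 z 0.0123 circ ((0.496960312128067, 0.1279868334531784), 0.03541581705212593)
[146 283  35  22 529] [0.3855 0.1075] [0.038 0.061] 8.85 z 0.0122 circ ((0.3814915716648102, 0.10746829211711884), 0.03359253704547882)
0.022 0.05 (0.35, 0.53, 0.05, 0.2)
0.022 0.05 (0.52, 0.7, 0.32, 0.5)
```

View pics/w2.png

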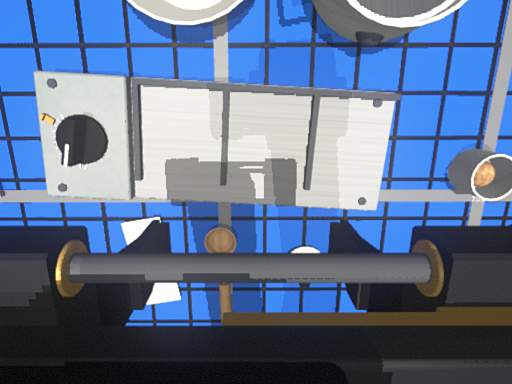

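```bash
python3 - <<'E'
from h import *
d=np.load("w2.npz"); P=d["P"]; pix=d["pix"]
th=np.radians(-3.4); c=np.array([np.cos(th),np.sin(th)]); n=np.array([-np.sin(th),np.cos(th)])
m=(P[...,2]>0.038)&(P[...,2]<0.0435)&(P[...,0]>.53)&(P[...,0]<.76)&(P[...,1]>-.26)&(P[...,1]<.135)
Q=P[m]; a=Q[:,:2]@c; b=Q[:,:2]@n
# refine th from stop: points with a near max
st=a>a.max()-0.016
print("a range",np.percentile(a[st],[1,5,50,95,99]))
# near & far edges of stop as function of b
for b0 in np.arange(-0.16,0.13,0.04):
    k=st&(abs(b-b0)<0.006); print(round(b0,3),a[k].min().round(4),a[k].max().round(4))
rib=~st&(a<a.max()-0.02)
h,e=np.histogram(b[rib],bins=np.arange(-.2,.18,.002)); print([(round(x,3),int(y)) for x,y in zip(e,h) if y])
for lo,hi in [(-.16,-.07),(-.07,.06),(.06,.16)]:
    k=rib&(b>lo)&(b<hi)
    for a0 in (0.56,0.60,.64,.68):
        kk=k&(abs(a-a0)<.02)
        if kk.any(): print("rib",lo,a0,b[kk].min().round(4),b[kk].max().round(4))
# plate outline
m=(P[...,2]>0.026)&(P[...,2]<0.034)&(P[...,0]>.5)&(P[...,0]<.76)&(P[...,1]>-.26)&(P[...,1]<.135)
Q=P[m];a=Q[:,:2]@c; b=Q[:,:2]@n; print("top a",a.min(),a.max(),"b",b.min(),b.max())
hsv=cv2.cvtColor(pix,cv2.COLOR_BGR2HSV); y=(hsv[...,0]>12)&(hsv[...,0]<30)&(hsv[...,1]>150)
y[:,90:]=0; y[150:]=0;y[:60]=0
Q=P[y]; print("clip",y.sum(),Q.mean(0),Q.min(0),Q.max(0)); k=np.array([.6445,.1836]); v=Q[:,:2]-k; ang=np.arctan2(v.mean(0)[1],v.mean(0)[0]); print(np.linalg.norm(v.mean(0)),"dial",np.pi-(ang-th))
E
```

```text
a range [0.7021 0.7064 0.7109 0.7148 0.7152]
-0.16 0.7072 0.7148
-0.12 0.7072 0.715
-0.08 0.7012 0.7152
-0.04 0.7072 0.7152
0.0 0.7074 0.7152
0.04 0.7019 0.7151
0.08 0.7072 0.7147
0.12 0.7072 0.7148
[(np.float64(-0.094), 7), (np.float64(-0.092), 112), (np.float64(-0.09), 120), (np.float64(-0.088), 118), (np.float64(-0.086), 138), (np.float64(-0.084), 27), (np.float64(0.026), 17), (np.float64(0.028), 113), (np.float64(0.03), 122), (np.float64(0.032), 112), (np.float64(0.034), 116), (np.float64(0.036), 2), (np.float64(0.146), 64), (np.float64(0.148), 150), (np.float64(0.15), 114), (np.float64(0.152), 120), (np.float64(0.154), 115), (np.float64(0.156), 7), (np.float64(0.16), 68), (np.float64(0.162), 172), (np.float64(0.164), 14), (np.float64(0.166), 3), (np.float64(0.172), 1), (np.float64(0.174), 1)]
rib -0.16 0.56 -0.0912 -0.084
rib -0.16 0.6 -0.0923 -0.0838
rib -0.16 0.64 -0.0921 -0.0838
rib -0.16 0.68 -0.0921 -0.0838
rib -0.07 0.56 0.0287 0.0357
rib -0.07 0.6 0.0278 0.036
rib -0.07 0.64 0.0279 0.0359
rib -0.07 0.68 0.0278 0.0361
rib 0.06 0.56 0.148 0.1557
rib 0.06 0.6 0.1475 0.1563
rib 0.06 0.64 0.1472 0.156
rib 0.06 0.68 0.1475 0.1561
top a 0.5469408438534283 0.7172359490998432 b -0.19762625563376254 0.16405373979545362<stdin>:24: RuntimeWarning: Mean of empty slice.
  ret = um.true_divide(
Traceback (most recent call last):
ValueError: zero-size array to reduction operation minimum which has no identity
```

```bash
cat >> h.py <<'E'
def goto(x,y,z,yaw=None):
    s=robot.get_state(); p=s["eef_pos"]; w=s["eef_rot"][2]
    if yaw is None: yaw=w
    d=np.array([x,y,z])-p; c,n=np.cos(yaw),np.sin(yaw)
    print("t",s["clock"],"at",p,s["eef_rot"],"| turn_z",round(w-yaw,4),"shift mm",(1000*np.array([c*d[0]+n*d[1],n*d[0]-c*d[1],-d[2]])).round(1),"F",s["contact_force"].round(1),"gap",round(s["finger_gap"],4))
TH=np.radians(-3.4)
def pl(a,b): return np.array([np.cos(TH)*a-np.sin(TH)*b, np.sin(TH)*a+np.cos(TH)*b])
E
python3 - <<'E'
from h import *
goto(0.4265,-0.376,0.12,-0.0445)
d=np.load("w2.npz"); P=d["P"]; pix=d["pix"]
hsv=cv2.cvtColor(pix,cv2.COLOR_BGR2HSV); print(hsv[114:124,40:58].reshape(-1,3)[::7].tolist())
y=(hsv[...,0]>10)&(hsv[...,0]<35)&(hsv[...,1]>110); y[:,90:]=0; y[150:]=0;y[:60]=0
Q=P[y]; print(y.sum(),Q.mean(0),Q.min(0),Q.max(0)); v=Q[:,:2]-[.6445,.1836]; v=v.mean(0); ang=np.arctan2(v[1],v[0]); print(np.linalg.norm(v),"dial",np.pi-(ang-TH))
E
```

```text
t 3.05 at [ 0.6207 -0.0403  0.3187] [ 3.1402 -0.0001 -0.0028] | turn_z 0.0417 shift mm [-179.1  344.   198.7] F [-0.1 -1.2  1.1] gap 0.0869
[[20, 73, 239], [120, 4, 139], [64, 8, 220], [16, 140, 237], [87, 11, 201], [65, 7, 219], [22, 132, 255], [75, 11, 225], [18, 137, 247], [18, 141, 242], [69, 8, 222], [23, 129, 255], [15, 126, 208], [17, 117, 239], [23, 126, 251], [25, 10, 146], [18, 77, 240], [23, 127, 253], [57, 10, 220], [22, 130, 253], [10, 63, 106], [86, 9, 219], [23, 132, 253], [65, 7, 226], [71, 13, 218], [12, 79, 126]]
77 [0.6709 0.2264 0.0503] [0.6649 0.2184 0.0472] [0.6768 0.2338 0.0551]
0.05028237531474536 dial 2.0639969524762165
```

Request:
{"name": "servo_tool", "arguments": {
  "commands": [
    [[0,0,0.042,0,0,0,1],[0,0,0,-25,49,27,1],[0,0,0,-25,49,27,1],[0,0,0,-25,49,27,1],[0,0,0,-25,49,27,1],[0,0,0,-25,49,27,1],[0,0,0,-25,49,27,1],[0,0,0,-25,49,27,1]]
  ]
}}

```text
clock: 4.05
eef_pos: [0.4291, -0.3768, 0.1292]
eef_rot: [3.14, -0.0, -0.046]
contact_force: [1.3, -0.2, 0.6]
finger_gap: 0.0873
```

Request:
{"name": "servo_tool", "arguments": {
  "commands": [
    [[0,0,0,0,0,0,1],[0,0,0,0,0,0,1]]
  ]
}}

```text
clock: 4.3
eef_pos: [0.431, -0.3744, 0.1299]
eef_rot: [3.141, -0.0, -0.045]
contact_force: [0.8, 0.3, 0.4]
finger_gap: 0.087
```

```bash
python3 - <<'E'
from h import *
goto(0.4265,-0.376,0.02,-0.0445)
f=grab_frame("scene"); P=cloud(f); save(f,"s3")
blob(P,.045,.065,(0.36,.5,-.45,-.3))
f=grab_frame("side"); P=cloud(f)
blob(P,.045,.065,(0.36,.5,-.45,-.3))
E
```

```text
t 4.3 at [ 0.431  -0.3744  0.1299] [ 3.1415 -0.0002 -0.0448] | turn_z -0.0003 shift mm [ -4.4   1.8 109.9] F [0.8 0.3 0.4] gap 0.087
[150 174  22  27 135] [ 0.4263 -0.3735] [0.0633 0.1013] 87.84 z 0.0526 circ ((0.42537224292755127, -0.37526729702949524), 0.05789704993367195)
[241 252  39  23 260] [ 0.4284 -0.3767] [0.066  0.0967] 87.88 z 0.051 circ ((0.4288449287414551, -0.37771111726760864), 0.056174468249082565)
```

Request:
{"name": "servo_tool", "arguments": {
  "commands": [
    [[0,0,0,-4,2,20,1],[0,0,0,0,0,30,1],[0,0,0,0,0,30,1],[0,0,0,0,0,28,1],[0,0,0,0,0,0,0],[0,0,0,0,0,0,0],[0,0,0,0,0,0,0],[0,0,0,0,0,0,0]]
  ]
}}

```text
clock: 5.4
eef_pos: [0.4286, -0.3759, 0.023]
eef_rot: [3.14, -0.002, -0.042]
contact_force: [-0.2, 1.9, 6.6]
finger_gap: 0.0621
```

Request:
{"name": "servo_tool", "arguments": {
  "commands": [
    [[0,0,0,0,0,0,0],[0,0,0,0,0,0,0],[0,0,0,0,0,-20,0],[0,0,0,0,0,-20,0],[0,0,0,0,0,-30,0],[0,0,0,0,0,-30,0],[0,0,0,0,0,0,0]]
  ]
}}

```text
clock: 6.28
eef_pos: [0.4288, -0.3764, 0.1239]
eef_rot: [3.139, -0.003, -0.042]
contact_force: [0.0, -0.5, -1.8]
finger_gap: 0.0617
```

```bash
python3 - <<'E'
from h import *
q=pl(0.655,-0.0073); print(q); goto(q[0],q[1],0.12,TH)
f=grab_frame("side"); P=cloud(f); save(f,"d4",(180,160,380,320),4)
f=grab_frame("wrist"); save(f,"w4")
E
```

```text
[ 0.6534 -0.0461]
t 6.275 at [ 0.4288 -0.3764  0.1239] [ 3.1387 -0.0034 -0.0424] | turn_z 0.017 shift mm [ 204.6 -343.     3.9] F [ 0.  -0.5 -1.8] gap 0.0617
```

View pics/d4.png

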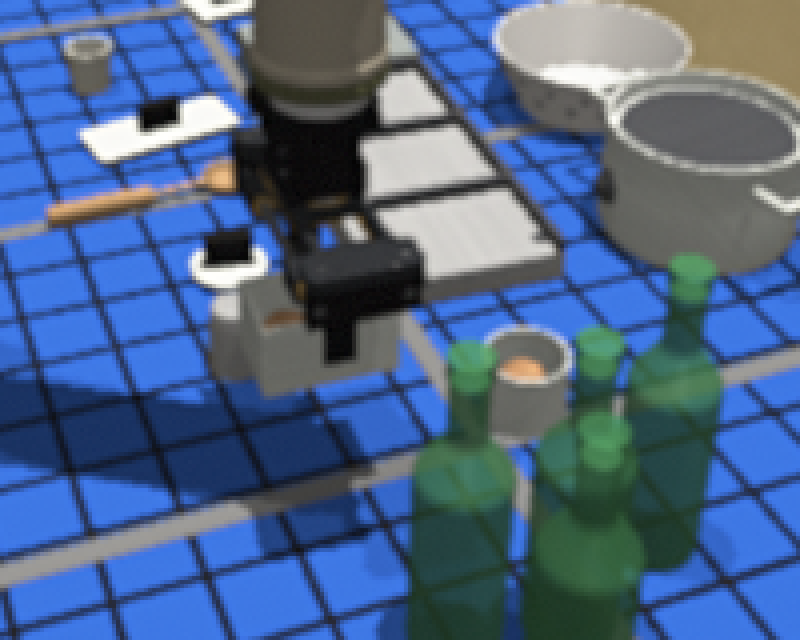

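View pics/w4.png

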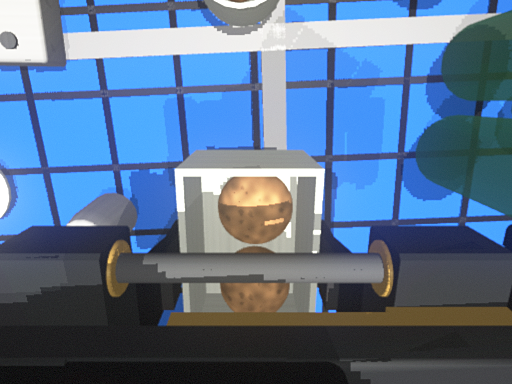

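Request:
{"name": "servo_tool", "arguments": {
  "commands": [
    [[0,0,0.017,0,0,0,0],[0,0,0,28,-48,0,0],[0,0,0,28,-48,0,0],[0,0,0,28,-48,0,0],[0,0,0,28,-48,0,0],[0,0,0,28,-48,0,0],[0,0,0,28,-48,0,0],[0,0,0,28,-48,0,0]]
  ]
}}

```text
clock: 7.38
eef_pos: [0.6436, -0.0502, 0.1202]
eef_rot: [3.141, 0.002, -0.06]
contact_force: [0.1, -0.5, -1.5]
finger_gap: 0.0619
```

Request:
{"name": "servo_tool", "arguments": {
  "commands": [
    [[0,0,0,4,-4,0,0],[0,0,0,0,0,0,0],[0,0,0,0,0,0,0]]
  ]
}}

```text
clock: 7.75
eef_pos: [0.6468, -0.0498, 0.1209]
eef_rot: [3.141, 0.001, -0.062]
contact_force: [0.1, -0.0, -1.2]
finger_gap: 0.0619
```

```bash
python3 - <<'E'
from h import *
q=pl(0.655,-0.0073); goto(q[0],q[1],0.055,TH)
f=grab_frame("side"); P=cloud(f); blob(P,.14,.17,(.55,.8,-.1,.05))
f=grab_frame("scene"); P=cloud(f); blob(P,.14,.17,(.55,.8,-.1,.05)); save(f,"s5",(190,120,390,270),4)
E
```

```text
t 7.75 at [ 0.6468 -0.0498  0.1209] [ 3.1406  0.0011 -0.0616] | turn_z -0.0022 shift mm [ 6.4 -4.  65.9] F [ 0.1 -0.  -1.2] gap 0.0619
[270 162  31  17 180] [ 0.6456 -0.0547] [0.086  0.0958] 87.96 z 0.1487 circ ((0.6463715434074402, -0.05464379861950874), 0.05535462871193886)
[257 193  27  19 114] [ 0.6718 -0.0478] [0.0481 0.082 ] 2.7 z 0.15 circ ((0.6634597182273865, -0.049722231924533844), 0.04257883131504059)
```

View pics/s5.png

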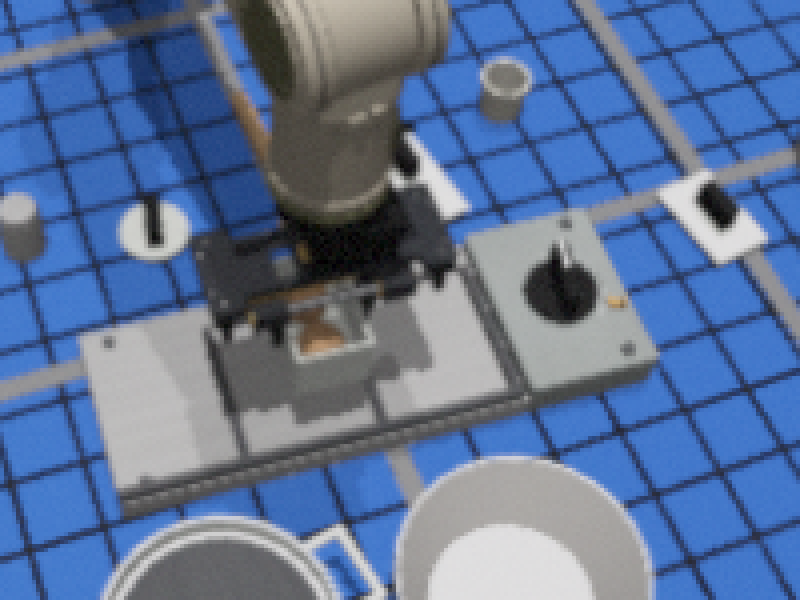

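Request:
{"name": "servo_tool", "arguments": {
  "commands": [
    [[0,0,0,4,-2,25,0],[0,0,0,0,0,25,0],[0,0,0,0,0,12,0],[0,0,0,0,0,4,0],[0,0,0,0,0,0,0]]
  ]
}}

```text
clock: 8.48
eef_pos: [0.6519, -0.0464, 0.0562]
eef_rot: [3.141, -0.001, -0.06]
contact_force: [-0.1, 0.3, -1.5]
finger_gap: 0.062
```

Request:
{"name": "servo_tool", "arguments": {
  "commands": [
    [[0,0,0,0,-3,0,0],[0,0,0,0,-2,0,0],[0,0,0,0,0,0,0]]
  ]
}}

```text
clock: 8.85
eef_pos: [0.6522, -0.0412, 0.056]
eef_rot: [3.141, -0.001, -0.059]
contact_force: [0.2, -0.9, -0.3]
finger_gap: 0.0624
```

Request:
{"name": "servo_tool", "arguments": {
  "commands": [
    [[0,0,0,0,-2,0,0],[0,0,0,0,0,0,0]]
  ]
}}

```text
clock: 9.1
eef_pos: [0.6522, -0.0412, 0.0558]
eef_rot: [3.139, -0.001, -0.06]
contact_force: [-0.2, -4.8, 0.2]
finger_gap: 0.062
```

```bash
python3 - <<'E'
from h import *
q=pl(0.659,-0.0033); goto(q[0],q[1],0.053,TH)
E
```

```text
t 9.1 at [ 0.6522 -0.0412  0.0558] [ 3.1392 -0.0005 -0.0604] | turn_z -0.0011 shift mm [5.5 0.9 2.8] F [-0.2 -4.8  0.2] gap 0.062
```

Request:
{"name": "servo_tool", "arguments": {
  "commands": [
    [[0,0,0,0,0,3,0],[0,0,0,2,0,0,0],[0,0,0,2,0,0,0],[0,0,0,2,0,0,0],[0,0,0,0,0,0,0]]
  ]
}}

```text
clock: 9.72
eef_pos: [0.6571, -0.0415, 0.053]
eef_rot: [3.139, 0.002, -0.06]
contact_force: [-7.7, -5.7, 6.2]
finger_gap: 0.0619
```

Request:
{"name": "servo_tool", "arguments": {
  "commands": [
    [[0,0,0,2,0,0,0],[0,0,0,0,0,0,0]]
  ]
}}

```text
clock: 9.98
eef_pos: [0.6591, -0.0416, 0.053]
eef_rot: [3.139, 0.002, -0.06]
contact_force: [-8.1, -5.8, 7.2]
finger_gap: 0.0615
```

Request:
{"name": "servo_tool", "arguments": {
  "commands": [
    [[0,0,0,2,0,0,0],[0,0,0,0,0,0,0]]
  ]
}}

```text
clock: 10.22
eef_pos: [0.6602, -0.0417, 0.053]
eef_rot: [3.139, 0.004, -0.061]
contact_force: [-12.5, -4.4, 9.7]
finger_gap: 0.062
```

```bash
python3 - <<'E'
from h import *
q=pl(0.659,-0.0033); goto(q[0],q[1],0.053,TH)
E
```

```text
t 10.225 at [ 0.6602 -0.0417  0.053 ] [ 3.1388  0.004  -0.0608] | turn_z -0.0014 shift mm [-2.5  0.9  0. ] F [-12.5  -4.4   9.7] gap 0.062
```

Request:
{"name": "servo_tool", "arguments": {
  "commands": [
    [[0,0,0,2,-1,-1,0],[0,0,0,0,0,0,0],[0,0,0,0,0,0,0]]
  ]
}}

```text
clock: 10.6
eef_pos: [0.6603, -0.0416, 0.0531]
eef_rot: [3.138, 0.008, -0.061]
contact_force: [-18.9, -7.5, 10.3]
finger_gap: 0.062
```

Request:
{"name": "servo_tool", "arguments": {
  "commands": [
    [[0,0,0,0,0,0,0.5],[0,0,0,0,0,0,1],[0,0,0,0,0,0,1],[0,0,0,0,0,-30,1],[0,0,0,0,0,-50,1],[0,0,0,-20,0,-60,1],[0,0,0,-30,0,-50,1],[0,0,0,0,0,0,1]]
  ]
}}

```text
clock: 11.6
eef_pos: [0.6156, -0.0348, 0.2487]
eef_rot: [3.142, -0.009, -0.058]
contact_force: [1.1, 0.0, -0.2]
finger_gap: 0.0871
```

```bash
cat >> h.py <<'E'
def tin(P,bay,top=0.085,tol=.008):
    fb={0:.1475,1:.0277,2:-.0922}[bay]; ct=pl(.65,fb-.035)
    m,o=blob(P,top-tol,top+tol,(ct[0]-.11,ct[0]+.1,ct[1]-.05,ct[1]+.05),False)
    for r in o:
        p=r[1]; a=p@[np.cos(TH),np.sin(TH)]-.707; b=p@[-np.sin(TH),np.cos(TH)]-fb
        print("bay",bay,"n",r[0],"a,b mm",(1000*a).round(1),(1000*b).round(1),"size",r[2],"ang",round(r[3],2),"z",r[4].round(4))
E
python3 - <<'E'
from h import *
f=grab_frame("wrist"); P=cloud(f); save(f,"w6"); tin(P,1); goto(.59,-.377,.02,0)
blob(P,.046,.062,(.5,.7,-.5,-.3))
g=grab_frame("scene"); blob(cloud(g),.046,.062,(.5,.7,-.45,-.3))
E
```

```text
bay 1 n 1198 a,b mm -48.1 -30.7 size [0.0621 0.096 ] ang 86.7 z 0.0846
t 11.65 at [ 0.6151 -0.0352  0.2456] [ 3.1415 -0.0051 -0.0585] | turn_z -0.0585 shift mm [-25.1 341.8 225.6] F [ 0.3  0.9 -0.4] gap 0.0873
[160 217  21  20  99] [ 0.5926 -0.3752] [0.0665 0.0646] 49.06 z 0.0524 circ ((0.5913801193237305, -0.3746420443058014), 0.034023217856884)
```

View pics/w6.png

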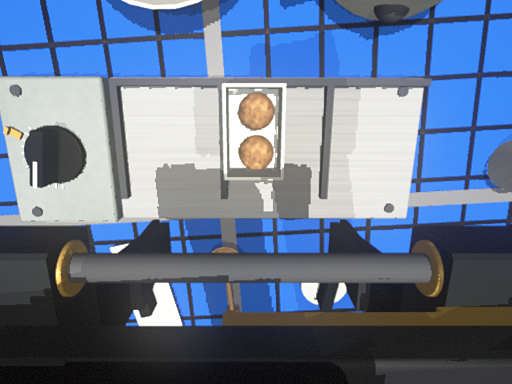

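Request:
{"name": "servo_tool", "arguments": {
  "commands": [
    [[0,0,0,-1,43,10,1],[0,0,0,0,43,10,1],[0,0,0,-1,43,15,1],[0,0,0,0,43,15,1],[0,0,0,-1,43,15,1],[0,0,0,0,43,15,1],[0,0,0,-1,43,20,1],[0,0,0,0,42,20,1]]
  ]
}}

```text
clock: 12.7
eef_pos: [0.5896, -0.379, 0.1201]
eef_rot: [-3.14, 0.002, -0.059]
contact_force: [1.1, -0.1, 0.4]
finger_gap: 0.0871
```

Request:
{"name": "servo_tool", "arguments": {
  "commands": [
    [[0,0,0,0,0,0,1],[0,0,0,0,0,0,1]]
  ]
}}

```text
clock: 12.95
eef_pos: [0.5903, -0.3769, 0.1214]
eef_rot: [-3.14, 0.001, -0.058]
contact_force: [0.1, 1.1, 0.1]
finger_gap: 0.0871
```

```bash
python3 - <<'E'
from h import *
goto(.5913,-.3769,.022)
f=grab_frame("wrist"); P=cloud(f); save(f,"w7"); blob(P,.046,.062,(.5,.7,-.5,-.3))
for n in ("scene","side"):
  g=grab_frame(n); blob(cloud(g),.046,.062,(.5,.7,-.45,-.3))
E
```

```text
t 12.95 at [ 0.5903 -0.3769  0.1214] [-3.1397  0.0013 -0.0585] | turn_z 0.0 shift mm [ 1.  -0.  99.4] F [0.1 1.1 0.1] gap 0.0871
[406 142  16  44 408] [ 0.6116 -0.4978] [0.0295 0.0043] 0.11 z 0.054 circ ((0.6116352081298828, -0.49996939301490784), 0.01483885571360588)
[ 206  155   87   85 1531] [ 0.5915 -0.3769] [0.0647 0.0653] 88.2 z 0.0535 circ ((0.5913297533988953, -0.3770228326320648), 0.033032771199941635)
[160 217  21  20 102] [ 0.591  -0.3747] [0.0659 0.0653] 11.51 z 0.0519 circ ((0.5918824672698975, -0.374473512172699), 0.03415059298276901)
[302 242  21  16 112] [ 0.5954 -0.3796] [0.0661 0.058 ] 72.97 z 0.0514 circ ((0.5935111045837402, -0.3789719045162201), 0.0342751182615757)
```

View pics/w7.png

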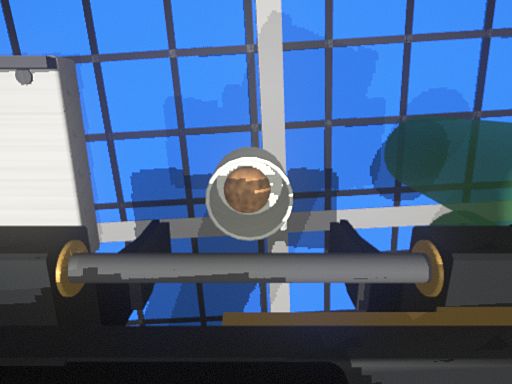

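Centred over the round tin (rim in pixels 206–293, 155–240); go down, grip and lift, then carry towards bay 2.

Request:
{"name": "servo_tool", "arguments": {
  "commands": [
    [[0,0,0,1,0,30,1],[0,0,0,0,0,35,1],[0,0,0,0,0,33,1],[0,0,0,0,0,0,0],[0,0,0,0,0,0,0],[0,0,0,0,0,0,0],[0,0,0,0,0,0,0],[0,0,0,0,0,0,0]]
  ]
}}

```text
clock: 14.1
eef_pos: [0.5923, -0.3784, 0.0271]
eef_rot: [3.141, -0.003, -0.059]
contact_force: [-0.3, 1.7, 7.5]
finger_gap: 0.0642
```

Request:
{"name": "servo_tool", "arguments": {
  "commands": [
    [[0,0,0,0,0,-20,0],[0,0,0,0,0,-30,0],[0,0,0,0,0,-40,0],[0,0,0,0,0,0,0]]
  ]
}}

```text
clock: 14.6
eef_pos: [0.5931, -0.3794, 0.1204]
eef_rot: [3.138, -0.007, -0.059]
contact_force: [0.6, -0.2, -1.6]
finger_gap: 0.0639
```

```bash
python3 - <<'E'
from h import *
q=pl(0.670,-0.1292); print(q); goto(q[0],q[1],0.056,TH)
E
```

```text
[ 0.6612 -0.1687]
t 14.6 at [ 0.5931 -0.3794  0.1204] [ 3.138  -0.0067 -0.0595] | turn_z -0.0001 shift mm [  55.4 -214.3   64.4] F [ 0.6 -0.2 -1.6] gap 0.0639
```

Request:
{"name": "servo_tool", "arguments": {
  "commands": [
    [[0,0,0,9,-36,0,0],[0,0,0,9,-36,0,0],[0,0,0,9,-36,0,0],[0,0,0,9,-36,0,0],[0,0,0,9,-36,0,0],[0,0,0,9,-34,0,0],[0,0,0,0,0,0,0],[0,0,0,0,0,0,0]]
  ]
}}

```text
clock: 15.6
eef_pos: [0.6572, -0.1686, 0.1147]
eef_rot: [3.141, 0.001, -0.06]
contact_force: [0.4, -0.9, -1.4]
finger_gap: 0.0643
```

```bash
python3 - <<'E'
from h import *
q=pl(0.670,-0.1292); goto(q[0],q[1],0.060,TH)
g=grab_frame("wrist"); save(g,"w8"); P=cloud(g); print(P[...,2][150:240,200:300].max()); blob(P,.135,.165,(.55,.8,-.25,-.1))
g=grab_frame("side"); save(g,"d8",(200,130,360,260),5)
E
```

```text
t 15.6 at [ 0.6572 -0.1686  0.1147] [ 3.1407  0.0006 -0.0597] | turn_z -0.0003 shift mm [ 3.9 -0.1 54.7] F [ 0.4 -0.9 -1.4] gap 0.0643
0.2773512153854607
[ 144  193  212   60 2650] [ 0.6742 -0.1698] [0.0891 0.0295] 87.64 z 0.1428 circ ((0.6681399345397949, -0.1695597916841507), 0.04467859864234924)
[156 283  24  30 459] [ 0.6551 -0.1343] [0.0055 0.0138] 87.1 z 0.1624 circ ((0.6550124883651733, -0.1342843919992447), 0.007356257643550634)
[ 185  283  131   29 1279] [ 0.6361 -0.1679] [0.0617 0.0217] 86.55 z 0.1401 circ ((0.6462926864624023, -0.16849559545516968), 0.030974283814430237)
[320 283  23  29 442] [ 0.6508 -0.2031] [0.0054 0.0144] 86.99 z 0.1623 circ ((0.6507612466812134, -0.20362049341201782), 0.00759210716933012)
```

View pics/w8.png

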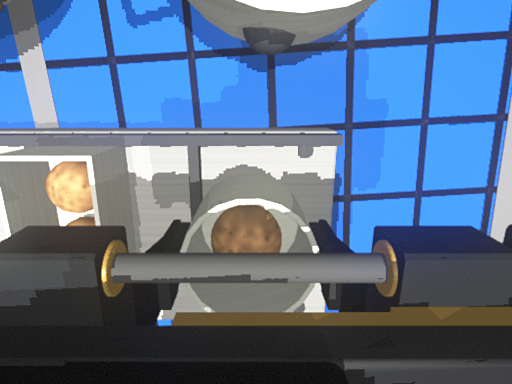

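View pics/d8.png

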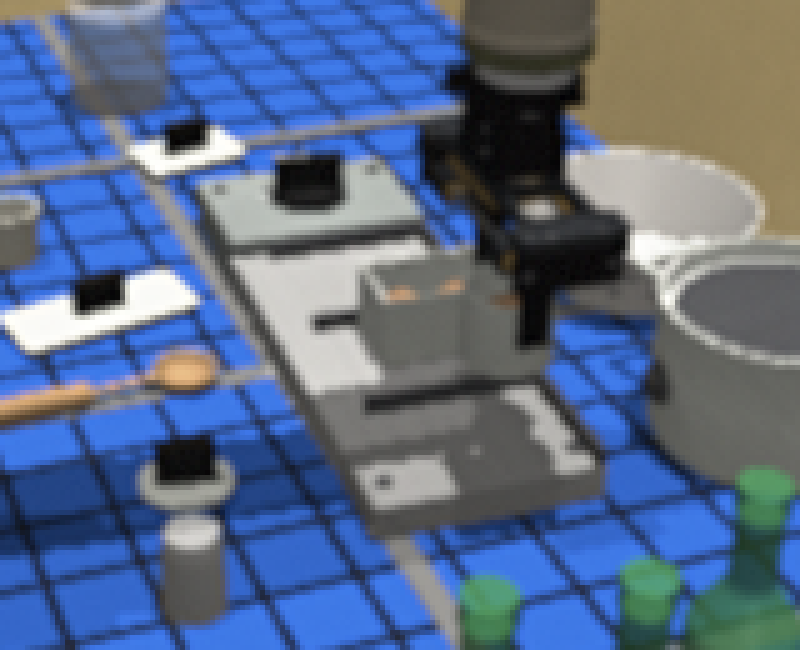

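Request:
{"name": "servo_tool", "arguments": {
  "commands": [
    [[0,0,0,2,0,25,0],[0,0,0,0,0,20,0],[0,0,0,0,0,8,0],[0,0,0,0,0,4,0],[0,0,0,0,0,0,0]]
  ]
}}

```text
clock: 16.32
eef_pos: [0.6599, -0.1679, 0.0582]
eef_rot: [3.141, -0.0, -0.059]
contact_force: [-0.6, 0.0, -2.0]
finger_gap: 0.064
```

Request:
{"name": "servo_tool", "arguments": {
  "commands": [
    [[0,0,0,0,-3,0,0],[0,0,0,0,-2,0,0],[0,0,0,0,0,0,0]]
  ]
}}

```text
clock: 16.7
eef_pos: [0.6603, -0.1638, 0.0585]
eef_rot: [3.14, -0.001, -0.06]
contact_force: [1.1, -3.8, 0.3]
finger_gap: 0.0643
```

Request:
{"name": "servo_tool", "arguments": {
  "commands": [
    [[0,0,0,3,0,0,0],[0,0,0,2,0,0,0],[0,0,0,0,0,0,0]]
  ]
}}

```text
clock: 17.08
eef_pos: [0.6646, -0.164, 0.0574]
eef_rot: [3.141, 0.001, -0.06]
contact_force: [-2.0, -5.1, -1.4]
finger_gap: 0.0643
```

```bash
python3 - <<'E'
from h import *
q=pl(0.674,-0.1252); goto(q[0],q[1],0.057,TH)
E
```

```text
t 17.075 at [ 0.6646 -0.164   0.0574] [ 3.1407  0.001  -0.0597] | turn_z -0.0004 shift mm [0.8 0.9 0.4] F [-2.  -5.1 -1.4] gap 0.0643
```

Request:
{"name": "servo_tool", "arguments": {
  "commands": [
    [[0,0,0,2,0,2,0],[0,0,0,2,0,0,0],[0,0,0,0,0,0,0]]
  ]
}}

```text
clock: 17.45
eef_pos: [0.6669, -0.1641, 0.0572]
eef_rot: [3.14, 0.005, -0.06]
contact_force: [-18.3, -2.6, 18.3]
finger_gap: 0.0645
```

Request:
{"name": "servo_tool", "arguments": {
  "commands": [
    [[0,0,0,2,-1,0,0],[0,0,0,0,0,0,0],[0,0,0,0,0,0,0]]
  ]
}}

```text
clock: 17.82
eef_pos: [0.6684, -0.1641, 0.0571]
eef_rot: [3.139, 0.005, -0.061]
contact_force: [-20.0, -3.2, 19.4]
finger_gap: 0.0639
```

```bash
python3 - <<'E'
from h import *
q=pl(0.674,-0.1252); goto(q[0],q[1],0.057,TH)
E
```

```text
t 17.825 at [ 0.6684 -0.1641  0.0571] [ 3.1395  0.0054 -0.0609] | turn_z -0.0016 shift mm [-3.   1.   0.1] F [-20.   -3.2  19.4] gap 0.0639
```

Request:
{"name": "servo_tool", "arguments": {
  "commands": [
    [[0,0,0,0,0,0,0.5],[0,0,0,0,0,0,1],[0,0,0,0,0,0,1],[0,0,0,0,0,-30,1],[0,0,0,0,0,-50,1],[0,0,0,-30,-10,-50,1],[0,0,0,-50,-20,-30,1],[0,0,0,0,0,0,1]]
  ]
}}

```text
clock: 18.82
eef_pos: [0.5927, -0.1252, 0.2196]
eef_rot: [3.141, -0.005, -0.056]
contact_force: [2.1, -0.8, -1.2]
finger_gap: 0.0867
```

```bash
python3 - <<'E'
from h import *
f=grab_frame("wrist"); P=cloud(f); save(f,"w9"); tin(P,1); tin(P,2); goto(.4358,-.1308,.10,-0.244)
blob(P,.022,.05,(.38,.5,-.2,-.06))
E
```

```text
bay 1 n 1871 a,b mm -47.9 -30.7 size [0.0629 0.0957] ang 86.71 z 0.0838
bay 2 n 927 a,b mm -33.8 -32.6 size [0.0649 0.0649] ang 87.69 z 0.0844
t 18.875 at [ 0.5931 -0.1265  0.2177] [ 3.1412 -0.0033 -0.0573] | turn_z 0.1867 shift mm [-151.6   42.2  117.7] F [-0.2  0.2 -0.5] gap 0.0871
[251 283  20  29 430] [ 0.4353 -0.1302] [0.0164 0.042 ] 75.93 z 0.0411 circ ((0.43548500537872314, -0.1296427696943283), 0.02219349890947342)
```

View pics/w9.png

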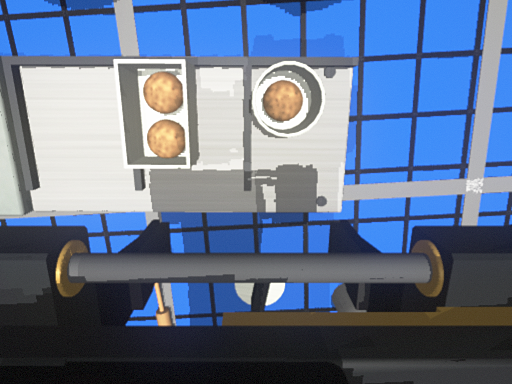

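Request:
{"name": "servo_tool", "arguments": {
  "commands": [
    [[0,0,0.094,0,0,0,0.7],[0,0,0.093,0,0,0,0.7],[0,0,0,-38,11,30,0.7],[0,0,0,-38,11,30,0.7],[0,0,0,-38,10,30,0.7],[0,0,0,-38,10,27,0.7],[0,0,0,0,0,0,0.7],[0,0,0,0,0,0,0.7]]
  ]
}}

```text
clock: 19.88
eef_pos: [0.4366, -0.1315, 0.099]
eef_rot: [-3.141, -0.001, -0.246]
contact_force: [0.1, 0.1, -0.7]
finger_gap: 0.061
```

```bash
python3 - <<'E'
from h import *
goto(.4356,-.1306,.012,-0.244)
f=grab_frame("wrist"); P=cloud(f); blob(P,.022,.05,(.38,.5,-.2,-.06));save(f,"w10")
E
```

```text
t 19.875 at [ 0.4366 -0.1315  0.099 ] [-3.141  -0.0008 -0.246 ] | turn_z -0.002 shift mm [-1.2 -0.6 87. ] F [ 0.1  0.1 -0.7] gap 0.061
[ 237  172   22   63 1365] [ 0.4355 -0.1301] [0.0159 0.044 ] 75.74 z 0.0413 circ ((0.43524450063705444, -0.1306784451007843), 0.023006999865174294)
```

View pics/w10.png

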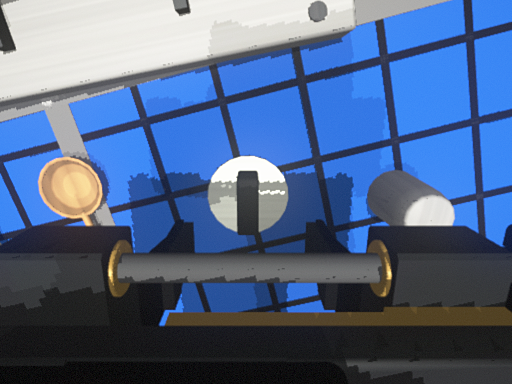

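Request:
{"name": "servo_tool", "arguments": {
  "commands": [
    [[0,0,0,-1,-1,30,0.7],[0,0,0,0,0,35,0.7],[0,0,0,0,0,22,0.7],[0,0,0,0,0,0,0],[0,0,0,0,0,0,0],[0,0,0,0,0,0,0],[0,0,0,0,0,0,0],[0,0,0,0,0,0,0]]
  ],
  "grip_force": 25
}}

```text
clock: 20.92
eef_pos: [0.4356, -0.1304, 0.0124]
eef_rot: [-3.142, -0.002, -0.246]
contact_force: [0.9, 0.0, 5.7]
finger_gap: 0.019
```

Request:
{"name": "servo_tool", "arguments": {
  "commands": [
    [[0,0,0,0,0,-30,0],[0,0,0,0,0,-50,0],[0,0,0,0,0,-55,0],[0,0,0,0,0,0,0]]
  ]
}}

```text
clock: 21.42
eef_pos: [0.4372, -0.1307, 0.1508]
eef_rot: [3.141, -0.007, -0.246]
contact_force: [-0.6, -0.4, -1.8]
finger_gap: 0.0158
```

```bash
python3 - <<'E'
from h import *
q=pl(0.6732,-0.1248); print(q); goto(q[0],q[1],0.14,-0.244)
E
```

```text
[ 0.6646 -0.1645]
t 21.425 at [ 0.4372 -0.1307  0.1508] [ 3.141  -0.0075 -0.2461] | turn_z -0.0021 shift mm [228.8 -22.2  10.8] F [-0.6 -0.4 -1.8] gap 0.0158
```

Request:
{"name": "servo_tool", "arguments": {
  "commands": [
    [[0,0,0,38,-4,0,0],[0,0,0,38,-4,0,0],[0,0,0,38,-4,0,0],[0,0,0,38,-4,0,0],[0,0,0,38,-3,0,0],[0,0,0,38,-3,0,0],[0,0,0,0,0,0,0],[0,0,0,0,0,0,0]]
  ]
}}

```text
clock: 22.42
eef_pos: [0.6603, -0.1641, 0.1454]
eef_rot: [-3.141, 0.002, -0.246]
contact_force: [0.3, -0.3, 0.1]
finger_gap: 0.0157
```

```bash
python3 - <<'E'
from h import *
q=pl(0.6732,-0.1248); goto(q[0],q[1],0.097,-0.244)
f=grab_frame("wrist"); P=cloud(f); save(f,"w11"); blob(P,.145,.157,(.58,.76,-.24,-.08)); tin(P,2)
f=grab_frame("side"); save(f,"d11",(220,130,360,260),5);P=cloud(f); blob(P,.145,.16,(.58,.76,-.24,-.08))
E
```

```text
t 22.425 at [ 0.6603 -0.1641  0.1454] [-3.1415  0.0022 -0.2459] | turn_z -0.0019 shift mm [ 4.3 -0.6 48.4] F [ 0.3 -0.3  0.1] gap 0.0157
[234 197  32  10 212] [ 0.6819 -0.1701] [0.0158 0.0024] 76.17 z 0.1513 circ ((0.6808425188064575, -0.16982731223106384), 0.00800295453518629)
[217 219  16  12 123] [ 0.6734 -0.1547] [0.0079 0.002 ] 59.85 z 0.1517 circ ((0.6731605529785156, -0.154527947306633), 0.00411568209528923)
[267 219  16  11 123] [ 0.6672 -0.1796] [0.0018 0.0079] 5.44 z 0.1517 circ ((0.6670793294906616, -0.17963138222694397), 0.0041239699348807335)
bay 2 n 635 a,b mm -16.1 -35.5 size [0.0654 0.0304] ang 78.26 z 0.0844
[297 182  13   6  48] [ 0.6592 -0.1774] [0.0141 0.0409] 74.64 z 0.1528 circ ((0.6607679724693298, -0.17191442847251892), 0.020574653521180153)
```

View pics/w11.png

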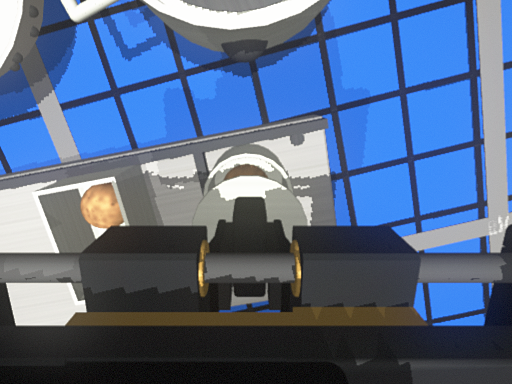

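View pics/d11.png

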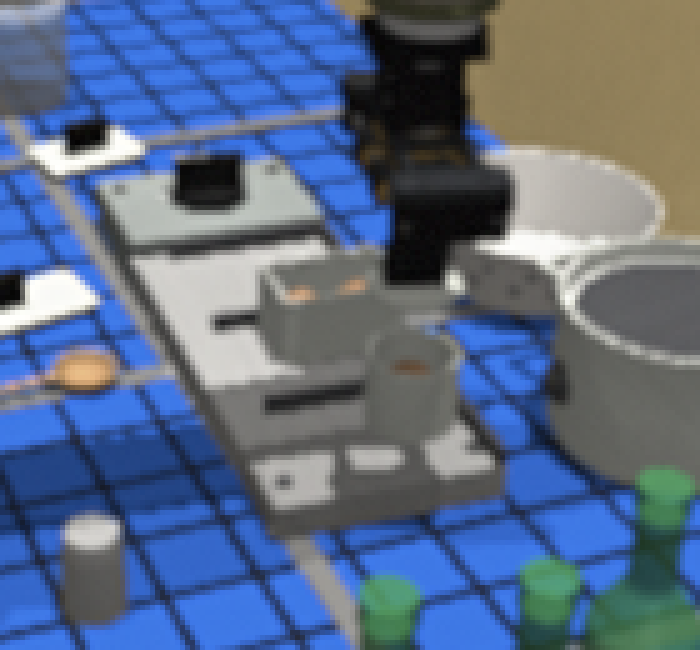

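Request:
{"name": "servo_tool", "arguments": {
  "commands": [
    [[0,0,0,4,-1,15,0],[0,0,0,0,0,20,0],[0,0,0,0,0,12,0],[0,0,0,0,0,0,0],[0,0,0,0,0,0,0]]
  ]
}}

```text
clock: 23.15
eef_pos: [0.6654, -0.1646, 0.1003]
eef_rot: [-3.142, -0.001, -0.246]
contact_force: [-0.3, 0.5, -0.7]
finger_gap: 0.016
```

```bash
python3 - <<'E'
from h import *
q=pl(0.6732,-0.1248); goto(q[0],q[1],0.0894,-0.244)
E
```

```text
t 23.15 at [ 0.6654 -0.1646  0.1003] [-3.1416 -0.0007 -0.2462] | turn_z -0.0022 shift mm [-0.8  0.1 10.9] F [-0.3  0.5 -0.7] gap 0.016
```

Request:
{"name": "servo_tool", "arguments": {
  "commands": [
    [[0,0,0,-1,0,6,0],[0,0,0,0,0,4,0],[0,0,0,0,0,0,0],[0,0,0,0,0,0,0]]
  ]
}}

```text
clock: 23.65
eef_pos: [0.6654, -0.1645, 0.0937]
eef_rot: [3.141, -0.004, -0.246]
contact_force: [-8.6, 1.1, 21.9]
finger_gap: 0.0153
```

Request:
{"name": "servo_tool", "arguments": {
  "commands": [
    [[0,0,0,0,0,0,0.25],[0,0,0,0,0,0,0.5],[0,0,0,0,0,0,0.5],[0,0,0,0,0,-20,0.5],[0,0,0,0,0,-40,0.5],[0,0,0,-20,0,-50,0.7],[0,0,0,-50,0,-30,0.7],[0,0,0,0,0,0,0.7]]
  ]
}}

```text
clock: 24.65
eef_pos: [0.5959, -0.1467, 0.2351]
eef_rot: [3.141, -0.006, -0.246]
contact_force: [1.5, -0.4, 0.3]
finger_gap: 0.0592
```

```bash
cat >> h.py <<'E'
def lid(P,bay):
    fb={0:.1475,1:.0277,2:-.0922}[bay]; ct=pl(.65,fb-.035)
    for lo,hi in ((.0855,.096),(.105,.126)):
      m,o=blob(P,lo,hi,(ct[0]-.11,ct[0]+.1,ct[1]-.05,ct[1]+.05),False)
      for r in o:
        p=r[1]; a=p@[np.cos(TH),np.sin(TH)]-.707; b=p@[-np.sin(TH),np.cos(TH)]-fb
        print("lid bay",bay,"n",r[0],"a,b mm",(1000*a).round(1),(1000*b).round(1),"size",r[2],"ang",round(r[3],2),"z",r[4].round(4))
E
python3 - <<'E'
from h import *
f=grab_frame("wrist"); P=cloud(f); save(f,"w12"); lid(P,2); tin(P,1); goto(0.592,0.383,.2,0)
E
```

```text
lid bay 2 n 2996 a,b mm -32.8 -33.0 size [0.0646 0.0652] ang 76.04 z 0.0894
lid bay 2 n 1017 a,b mm -32.0 -33.6 size [0.0155 0.0433] ang 75.63 z 0.1192
bay 1 n 1707 a,b mm -48.0 -30.8 size [0.0632 0.0963] ang 86.58 z 0.0837
t 24.7 at [ 0.5964 -0.1472  0.2329] [ 3.1409 -0.0043 -0.2461] | turn_z -0.2461 shift mm [  -4.4 -530.2   32.9] F [ 0.2 -0.4 -0. ] gap 0.0596
```

View pics/w12.png

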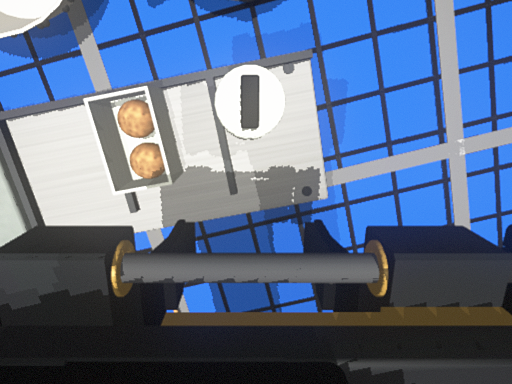

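Request:
{"name": "servo_tool", "arguments": {
  "commands": [
    [[0,0,-0.123,0,0,0,0.7],[0,0,-0.123,0,0,0,0.7],[0,0,0,-4,-56,0,0.7],[0,0,0,-4,-56,0,0.7],[0,0,0,-4,-56,0,0.7],[0,0,0,-4,-56,0,0.7],[0,0,0,-4,-56,0,0.7],[0,0,0,-4,-56,0,0.7]]
  ]
}}

```text
clock: 25.7
eef_pos: [0.5725, 0.1905, 0.2293]
eef_rot: [-3.141, 0.001, -0.001]
contact_force: [0.4, -0.5, 0.0]
finger_gap: 0.061
```

Request:
{"name": "servo_tool", "arguments": {
  "commands": [
    [[0,0,0,-4,-56,0,0.7],[0,0,0,-4,-56,0,0.7],[0,0,0,-4,-56,0,0.7],[0,0,0,0,0,0,0.7],[0,0,0,0,0,0,0.7]]
  ]
}}

```text
clock: 26.32
eef_pos: [0.5609, 0.3565, 0.2289]
eef_rot: [3.141, 0.001, -0.0]
contact_force: [0.1, -1.4, -0.7]
finger_gap: 0.061
```

```bash
python3 - <<'E'
from h import *
f=grab_frame("wrist"); P=cloud(f); save(f,"w13"); 
goto(0.592,0.383,.2,0); print(robot.get_state()["joint_positions"])
blob(P,.022,.05,(.5,.7,.3,.47)); blob(P,.006,.018,(.5,.7,.3,.47)); print("tub"); blob(P,.09,.15,(.4,.75,.45,.65))
g=grab_frame("scene"); blob(cloud(g),.115,.14,(.4,.75,.45,.65))
E
```

```text
t 26.375 at [0.5613 0.3556 0.2291] [ 3.1405  0.0006 -0.0018] | turn_z -0.0018 shift mm [ 30.7 -27.4  29.1] F [ 0.3 -0.4  0.3] gap 0.0612
[-0.2125  0.485  -0.6098  1.307   0.2733  1.4332 -2.3774]
[218 116  21  42 637] [0.5945 0.3793] [0.0439 0.0162] 9.51 z 0.0415 circ ((0.5947035551071167, 0.378476083278656), 0.022621650248765945)
[ 196   88   66   90 3687] [0.5944 0.3793] [0.0961 0.0621] 9.47 z 0.0124 circ ((0.5949699282646179, 0.37902840971946716), 0.05609729140996933)
tub
[   0  110  105  110 9646] [0.5758 0.5325] [0.077  0.0982] 89.02 z 0.1227 circ ((0.576240599155426, 0.5424560308456421), 0.04944974184036255)
[400 131  23  20 351] [0.5772 0.5437] [0.0823 0.0856] 55.14 z 0.1291 circ ((0.5776293277740479, 0.5462106466293335), 0.044225260615348816)
```

View pics/w13.png

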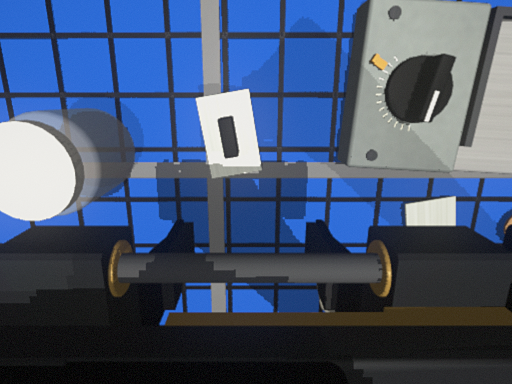

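Request:
{"name": "servo_tool", "arguments": {
  "commands": [
    [[0,0,0.1755,0,0,0,0.9],[0,0,0.1755,0,0,0,0.9],[0,0,0.1755,0,0,0,0.9],[0,0,0.1755,0,0,0,0.9],[0,0,0.1755,0,0,0,0.9],[0,0,0.1755,0,0,0,0.9],[0,0,0.1755,0,0,0,0.9],[0,0,0.1755,0,0,0,0.9]]
  ]
}}

```text
clock: 27.42
eef_pos: [0.5531, 0.3394, 0.182]
eef_rot: [3.037, 0.027, -0.846]
contact_force: [1.1, -1.8, -3.2]
finger_gap: 0.078
```

Request:
{"name": "servo_tool", "arguments": {
  "commands": [
    [[0,0,0,-6,-12,40,0.9],[0,0,0,-6,-12,40,0.9],[0,0,0,-6,-12,40,0.9],[0,0,0,0,0,0,0.9],[0,0,0,0,0,0,0.9]]
  ]
}}

```text
clock: 28.05
eef_pos: [0.5569, 0.371, 0.0606]
eef_rot: [3.037, 0.026, -0.842]
contact_force: [0.2, -0.1, 1.0]
finger_gap: 0.0782
```

```bash
python3 - <<'E'
from h import *
f=grab_frame("wrist"); P=cloud(f); save(f,"w14"); 
goto(0.5945,0.3793,.016,-1.405); print(robot.get_state()["joint_positions"])
blob(P,.022,.05,(.5,.7,.3,.47)); blob(P,.006,.018,(.5,.7,.3,.47))
E
```

```text
t 28.1 at [0.557  0.3712 0.061 ] [ 3.0377  0.0259 -0.8418] | turn_z 0.5632 shift mm [ -1.8 -38.3  45. ] F [0.4 0.1 0.4] gap 0.0782
[-1.2736  0.882   1.0326  1.4293 -0.7354  1.3658 -2.5922]
[ 149  161   78   63 2547] [0.594  0.3791] [0.0441 0.0166] 9.54 z 0.0399 circ ((0.5941638946533203, 0.3790448307991028), 0.022710880264639854)
[  104   104   172   147 10423] [0.594  0.3793] [0.0962 0.0624] 9.43 z 0.0125 circ ((0.5940496325492859, 0.3789421617984772), 0.05658503621816635)
```

View pics/w14.png

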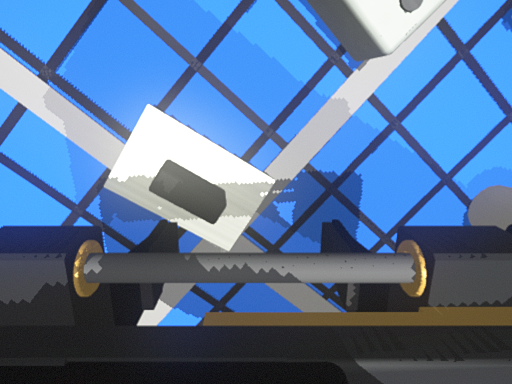

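```bash
cat >> h.py <<'E'
def turnto(yaw):
    s=robot.get_state(); R=Ro.from_euler('xyz',s["eef_rot"]); T=Ro.from_euler('xyz',[np.pi,0,yaw])
    print("rotvec tool",(R.inv()*T).as_rotvec(), "q",s["joint_positions"])
E
python3 - <<'E'
from h import *
turnto(0.1656); turnto(-.842)
E
```

```text
rotvec tool [ 0.0819  0.0759 -1.0051] q [-1.2736  0.882   1.0326  1.4293 -0.7354  1.3658 -2.5922]
rotvec tool [0.1039 0.0258 0.0015] q [-1.2736  0.882   1.0326  1.4293 -0.7354  1.3658 -2.5922]
```

Request:
{"name": "servo_tool", "arguments": {
  "commands": [
    [[0,0,0,0,0,-40,0.7],[0,0,0,0,0,-50,0.7],[0,0,0,0,0,-50,0.7],[0,0,0,0,0,0,0.7]]
  ]
}}

```text
clock: 28.6
eef_pos: [0.5715, 0.3787, 0.2038]
eef_rot: [3.043, 0.024, -0.841]
contact_force: [-0.2, -0.1, -1.0]
finger_gap: 0.0615
```

Request:
{"name": "servo_tool", "arguments": {
  "commands": [
    [[0.0117,0.0108,-0.1436,0,0,0,0.7],[0.0117,0.0108,-0.1436,0,0,0,0.7],[0.0117,0.0108,-0.1436,0,0,0,0.7],[0.0117,0.0108,-0.1436,0,0,0,0.7],[0.0117,0.0108,-0.1436,0,0,0,0.7],[0.0117,0.0108,-0.1436,0,0,0,0.7],[0.0117,0.0108,-0.1436,0,0,0,0.7],[0,0,0,0,0,0,0.7]]
  ]
}}

```text
clock: 29.6
eef_pos: [0.5692, 0.3786, 0.1987]
eef_rot: [-3.141, 0.002, 0.165]
contact_force: [0.3, -0.6, 0.2]
finger_gap: 0.0607
```

```bash
python3 - <<'E'
from h import *
turnto(0.1656); goto(0.594,.3792,.1,.1656)
E
```

```text
rotvec tool [-0.0009  0.0023 -0.0002] q [-1.3151  0.6958  1.0814  1.3589 -0.6087  1.4395 -1.664 ]
t 29.6 at [0.5692 0.3786 0.1987] [-3.1407  0.0023  0.1654] | turn_z -0.0002 shift mm [24.6  3.5 98.7] F [ 0.3 -0.6  0.2] gap 0.0607
```

Request:
{"name": "servo_tool", "arguments": {
  "commands": [
    [[0,0,0,8,1,35,0.7],[0,0,0,8,1,35,0.7],[0,0,0,8,1,30,0.7],[0,0,0,0,0,0,0.7],[0,0,0,0,0,0,0.7]]
  ]
}}

```text
clock: 30.22
eef_pos: [0.5935, 0.3801, 0.0992]
eef_rot: [3.141, 0.002, 0.165]
contact_force: [-0.2, -0.0, -0.1]
finger_gap: 0.0609
```

```bash
python3 - <<'E'
from h import *
goto(0.594,.3792,.015,.1656)
f=grab_frame("wrist"); P=cloud(f); save(f,"w15"); blob(P,.022,.05,(.5,.7,.3,.45))
f=grab_frame("scene"); save(f,"s15",(290,60,470,210),4)
E
```

```text
t 30.225 at [0.5935 0.3801 0.0992] [3.1412 0.0016 0.1654] | turn_z -0.0002 shift mm [ 0.4  1.  84.2] F [-0.2 -0.  -0.1] gap 0.0609
[ 239  168   23   64 1383] [0.5945 0.3794] [0.0441 0.016 ] 9.15 z 0.0414 circ ((0.594713568687439, 0.37935903668403625), 0.02277209796011448)
```

View pics/s15.png

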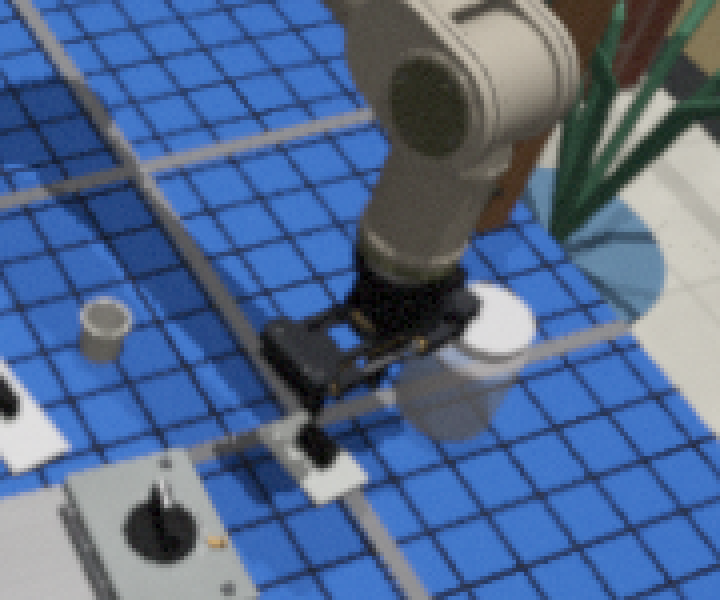

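Request:
{"name": "servo_tool", "arguments": {
  "commands": [
    [[0,0,0,1,1,20,0.7],[0,0,0,0,0,22,0.7],[0,0,0,0,0,0,0.7]]
  ]
}}

```text
clock: 30.7
eef_pos: [0.5925, 0.3787, 0.0527]
eef_rot: [3.139, 0.007, 0.167]
contact_force: [-0.2, -0.1, -0.8]
finger_gap: 0.0609
```

Request:
{"name": "servo_tool", "arguments": {
  "commands": [
    [[0,0,0,0,0,20,0.7],[0,0,0,0,0,22,0.7],[0,0,0,0,0,0,0],[0,0,0,0,0,0,0],[0,0,0,0,0,0,0],[0,0,0,0,0,0,0],[0,0,0,0,0,0,0],[0,0,0,0,0,0,0]]
  ]
}}

```text
clock: 31.7
eef_pos: [0.5939, 0.3792, 0.0137]
eef_rot: [3.141, 0.003, 0.167]
contact_force: [-0.0, -0.1, -0.6]
finger_gap: 0.0464
```

Request:
{"name": "servo_tool", "arguments": {
  "commands": [
    [[0,0,0,0,0,-30,0],[0,0,0,0,0,-50,0],[0,0,0,0,0,-60,0],[0,0,0,0,0,0,0],[0,0,0,0,0,0,0]]
  ]
}}

```text
clock: 32.33
eef_pos: [0.594, 0.3795, 0.1531]
eef_rot: [3.141, 0.003, 0.167]
contact_force: [-0.9, -0.8, -1.1]
finger_gap: 0.0463
```

```bash
python3 - <<'E'
from h import *
q=pl(0.707-.048,.0277-.0308); print(q); goto(q[0],q[1],.145,TH); turnto(TH)
f=grab_frame("side"); save(f,"d16",(160,80,360,230),4); f=grab_frame("wrist"); save(f,"w16")
E
```

```text
[ 0.6577 -0.0422]
t 32.325 at [0.594  0.3795 0.1531] [3.1413 0.0034 0.1672] | turn_z 0.2266 shift mm [ 88.5 417.1   8.1] F [-0.9 -0.8 -1.1] gap 0.0463
rotvec tool [0.0007 0.0033 0.2266] q [-1.2492  0.7676  1.0352  1.3443 -0.6528  1.3894 -1.632 ]
```

View pics/w16.png

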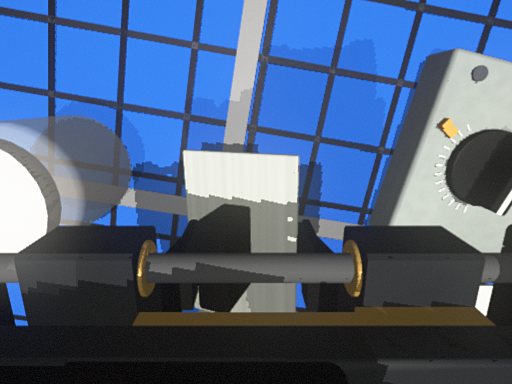

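View pics/d16.png

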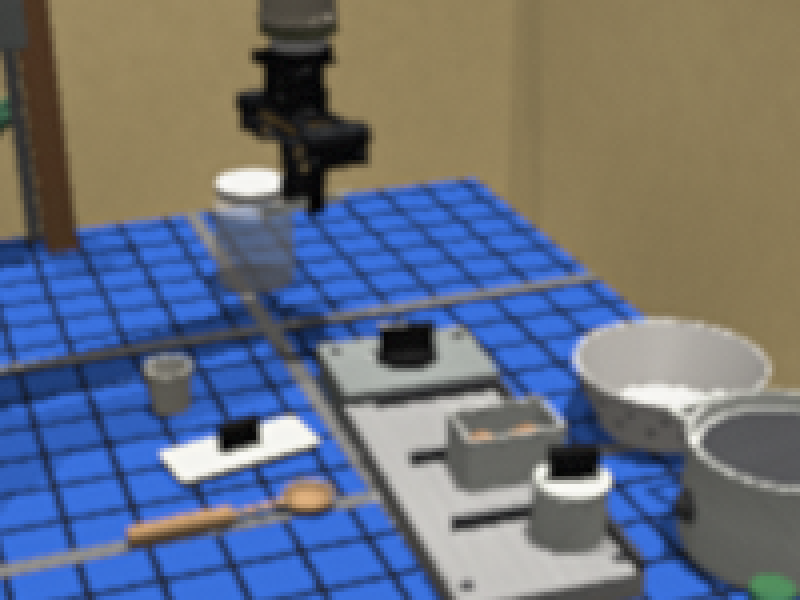

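```bash
python3 - <<'E'
from h import *
f=grab_frame("wrist"); P=cloud(f); s=robot.get_state(); print(s["finger_gap"])
hsv=cv2.cvtColor(f["pixels"],cv2.COLOR_BGR2HSV)
m=(hsv[...,1]<60)&(hsv[...,2]>120); m[:, :180]=0; m[:,302:]=0; m[:150]=0; m[250:]=0
for v in range(155,250,12):
    r=np.where(m[v])[0]
    if len(r): print(v, r[0],r[-1],P[v,r[0]],P[v,r[-1]],P[v,(r[0]+r[-1])//2])
for v,u in [(210,235),(215,225),(230,220),(240,200),(240,240),(220,245),(245,215),(300,220),(300,260)]: print(v,u,P[v,u],f["pixels"][v,u])
cv2.imwrite("pics/w17.png",cv2.resize(f["pixels"][140:330,130:360],None,fx=3.4,fy=3.1))
E
```

```text
0.0466273932790144
155 183 297 [0.6319 0.4209 0.1466] [0.6451 0.3655 0.169 ] [0.6391 0.3912 0.1595]
167 184 298 [0.6259 0.4194 0.148 ] [0.6399 0.3642 0.1704] [0.6335 0.3898 0.1605]
179 185 298 [0.6192 0.4183 0.1471] [0.6345 0.3631 0.1708] [0.6274 0.3888 0.1599]
191 186 297 [0.6127 0.417  0.1473] [0.6289 0.3625 0.1713] [0.6213 0.3879 0.1602]
203 187 296 [0.6062 0.4156 0.1479] [0.6228 0.3615 0.1703] [0.6153 0.3869 0.1608]
215 188 296 [0.5992 0.4143 0.1476] [0.6172 0.3605 0.1714] [0.6138 0.3858 0.1735]
227 251 296 [0.6042 0.3799 0.163 ] [0.6112 0.3592 0.1714] [0.6076 0.3695 0.167 ]
239 251 296 [0.5974 0.3787 0.1623] [0.6048 0.3578 0.1707] [0.6013 0.3682 0.1669]
210 235 [0.6142 0.3894 0.1694] [50 54 54]
215 225 [0.6137 0.3936 0.1769] [47 51 50]
230 220 [0.6117 0.3945 0.19  ] [40 42 40]
240 200 [0.6031 0.4027 0.1843] [36 36 33]
240 240 [0.6023 0.3849 0.1762] [34 37 36]
220 245 [0.6102 0.3839 0.17  ] [47 51 53]
245 215 [0.6035 0.3957 0.1877] [31 29 29]
300 220 [0.5773 0.3897 0.1885] [19 22 25]
300 260 [0.5635 0.368  0.1639] [122 133 133]
```

View pics/w17.png

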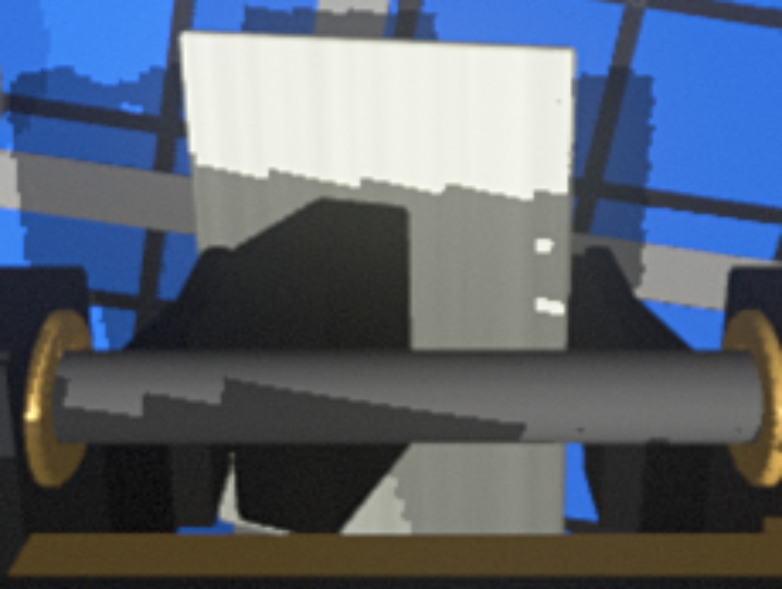

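Request:
{"name": "servo_tool", "arguments": {
  "commands": [
    [[0,0,0,0,15,0,0],[0,0,0,0,15,30,0],[0,0,0,0,0,40,0],[0,0,0,0,0,40,0],[0,0,0,0,0,22,0],[0,0,0,0,0,0,0]]
  ]
}}

```text
clock: 33.22
eef_pos: [0.5984, 0.3486, 0.0205]
eef_rot: [3.14, 0.005, 0.167]
contact_force: [0.4, 0.1, -0.1]
finger_gap: 0.0465
```

Request:
{"name": "servo_tool", "arguments": {
  "commands": [
    [[0,0,0,0,0,0,1],[0,0,0,0,0,0,1],[0,0,0,0,0,0,1],[0,0,0,0,0,0,1],[0,0,0,0,0,-30,1],[0,0,0,0,0,-40,1],[0,0,0,0,0,-30,1],[0,0,0,0,0,0,1]]
  ]
}}

```text
clock: 34.22
eef_pos: [0.6005, 0.3501, 0.1245]
eef_rot: [-3.141, -0.001, 0.167]
contact_force: [0.2, -0.0, -0.8]
finger_gap: 0.087
```

```bash
python3 - <<'E'
from h import *
f=grab_frame("wrist"); P=cloud(f); save(f,"w18"); 
blob(P,.022,.05,(.5,.7,.28,.45)); blob(P,.006,.018,(.5,.7,.28,.45)); goto(.594,.349,.02)
g=grab_frame("scene"); print("tub");blob(cloud(g),.115,.14,(.4,.75,.45,.65))
E
```

```text
[ 240  163   21   57 1120] [0.6011 0.3493] [0.044 0.016] 11.13 z 0.0414 circ ((0.6009764671325684, 0.3493812084197998), 0.022840306162834167)
[ 214  130   72  106 6139] [0.6008 0.3492] [0.0961 0.0622] 10.19 z 0.0124 circ ((0.6008708477020264, 0.3491594195365906), 0.05657214671373367)
t 34.275 at [0.5996 0.35   0.1226] [-3.1413  0.0014  0.1672] | turn_z 0.0 shift mm [ -5.7   0.  102.6] F [-0.6 -0.2 -0.6] gap 0.0873
tub
[401 131  22  20 302] [0.5816 0.5491] [0.0719 0.0837] 45.1 z 0.1292 circ ((0.5764418244361877, 0.545448362827301), 0.04389329254627228)
```

View pics/w18.png

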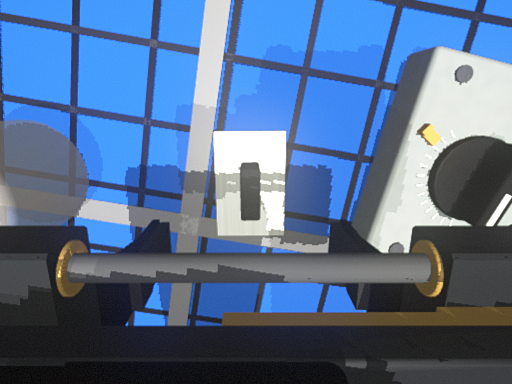

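Request:
{"name": "servo_tool", "arguments": {
  "commands": [
    [[0,0,-0.015,0,0,0,1],[0,0,0,1,1,35,1],[0,0,0,0,0,35,1],[0,0,0,0,0,34,1],[0,0,0,0,0,0,0.3],[0,0,0,0,0,0,0],[0,0,0,0,0,0,0],[0,0,0,0,0,0,0]]
  ]
}}

```text
clock: 35.33
eef_pos: [0.6006, 0.3491, 0.0188]
eef_rot: [-3.142, 0.002, 0.182]
contact_force: [-0.1, -0.3, 0.2]
finger_gap: 0.0552
```

Request:
{"name": "servo_tool", "arguments": {
  "commands": [
    [[0,0,0,0,0,0,0],[0,0,0,0,0,0,0],[0,0,0,0,0,0,0]]
  ]
}}

```text
clock: 35.7
eef_pos: [0.6001, 0.3488, 0.0177]
eef_rot: [3.141, 0.003, 0.182]
contact_force: [0.0, -0.4, 0.0]
finger_gap: 0.025
```

Request:
{"name": "servo_tool", "arguments": {
  "commands": [
    [[0,0,0,0,0,0,0],[0,0,0,0,0,0,0],[0,0,0,0,0,0,0]]
  ]
}}

```text
clock: 36.08
eef_pos: [0.6001, 0.3488, 0.0177]
eef_rot: [3.141, 0.003, 0.182]
contact_force: [-0.1, -0.8, 0.1]
finger_gap: 0.0158
```

Request:
{"name": "servo_tool", "arguments": {
  "commands": [
    [[0,0,0,0,0,-30,0],[0,0,0,0,0,-50,0],[0,0,0,0,0,-55,0],[0,0,0,0,0,0,0]]
  ]
}}

```text
clock: 36.58
eef_pos: [0.6026, 0.3492, 0.1575]
eef_rot: [-3.14, -0.004, 0.182]
contact_force: [-0.5, 0.6, -0.5]
finger_gap: 0.0159
```

```bash
python3 - <<'E'
from h import *
q=pl(0.707-.048,.0277-.0308); print(q); goto(q[0],q[1],.145,TH); turnto(TH)
f=grab_frame("wrist"); save(f,"w19"); P=cloud(f)
for v,u in [(160,215),(160,285),(200,215),(200,285),(230,190),(230,300)]: print(P[v,u])
E
```

```text
[ 0.6577 -0.0422]
t 36.575 at [0.6026 0.3492 0.1575] [-3.14   -0.0037  0.1819] | turn_z 0.2412 shift mm [ 78.1 387.4  12.5] F [-0.5  0.6 -0.5] gap 0.0159
rotvec tool [-0.002  -0.0035  0.2412] q [-1.2281  0.7425  1.0445  1.3753 -0.6395  1.3759 -1.5736]
[0.6409 0.3744 0.1526]
[0.6477 0.338  0.1531]
[0.6188 0.371  0.1521]
[0.626  0.3334 0.1532]
[0.6358 0.372  0.2355]
[0.6416 0.3413 0.2357]
```

View pics/w19.png

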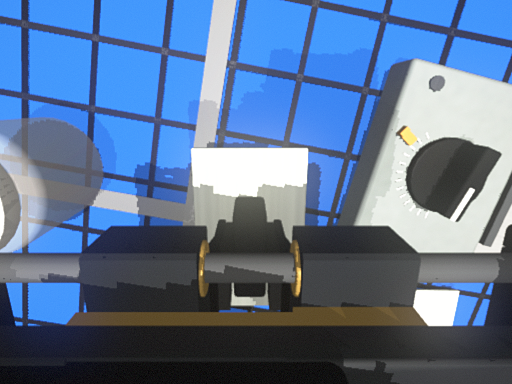

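Request:
{"name": "servo_tool", "arguments": {
  "commands": [
    [[0,0,0.12,0,0,0,0],[0,0,0.121,0,0,0,0],[0,0,0,9,46,0,0],[0,0,0,9,46,0,0],[0,0,0,9,46,0,0],[0,0,0,9,46,0,0],[0,0,0,9,46,0,0],[0,0,0,9,46,0,0]]
  ]
}}

```text
clock: 37.62
eef_pos: [0.6374, 0.0691, 0.1513]
eef_rot: [3.14, 0.005, -0.059]
contact_force: [0.5, -0.6, -0.7]
finger_gap: 0.0158
```

Request:
{"name": "servo_tool", "arguments": {
  "commands": [
    [[0,0,0,9,46,0,0],[0,0,0,9,46,0,0],[0,0,0,5,17,0,0],[0,0,0,0,0,0,0],[0,0,0,0,0,0,0]]
  ]
}}

```text
clock: 38.25
eef_pos: [0.6547, -0.0376, 0.1522]
eef_rot: [3.141, 0.004, -0.056]
contact_force: [0.5, 0.7, -1.0]
finger_gap: 0.0156
```

```bash
python3 - <<'E'
from h import *
q=pl(0.707-.049,.0277-.0308); goto(q[0],q[1],.1027,TH); turnto(TH)
f=grab_frame("wrist"); save(f,"w20"); P=cloud(f); tin(P,1); lid(P,2)
g=grab_frame("side"); P=cloud(g); tin(P,1); save(g,"d20",(200,120,360,250),5)
E
```

```text
t 38.25 at [ 0.6547 -0.0376  0.1522] [ 3.1411  0.0037 -0.0565] | turn_z 0.0029 shift mm [ 2.3  4.4 49.5] F [ 0.5  0.7 -1. ] gap 0.0156
rotvec tool [0.0005 0.0037 0.0029] q [-0.7373  0.6882  1.1024  1.5014 -0.6202  1.3394 -1.2089]
bay 1 n 554 a,b mm -5.3 -30.8 size [0.0619 0.0109] ang 86.43 z 0.0847
lid bay 2 n 3468 a,b mm -29.6 -26.0 size [0.0523 0.0666] ang 62.37 z 0.0896
lid bay 2 n 139 a,b mm -37.9 -63.4 size [0.005  0.0283] ang 76.95 z 0.0893
lid bay 2 n 2449 a,b mm -32.2 -33.0 size [0.0174 0.044 ] ang 75.8 z 0.1168
bay 1 n 122 a,b mm -45.1 -32.5 size [0.0696 0.0979] ang 86.16 z 0.0817
```

View pics/w20.png

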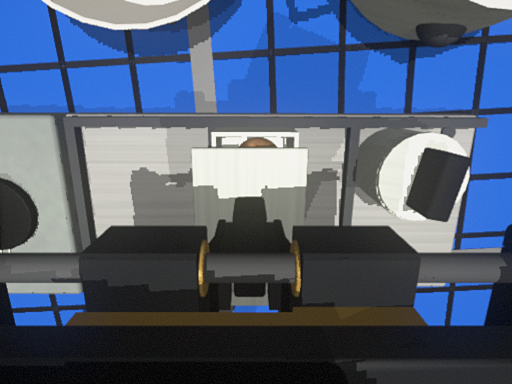

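View pics/d20.png

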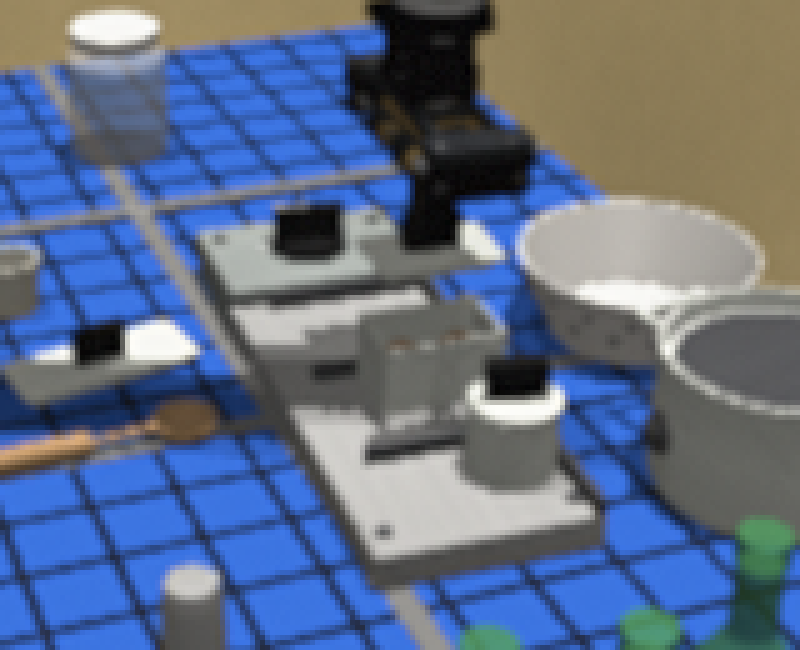

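Request:
{"name": "servo_tool", "arguments": {
  "commands": [
    [[0,0,0.003,2,4,15,0],[0,0,0,0,0,20,0],[0,0,0,0,0,10,0],[0,0,0,0,0,0,0],[0,0,0,0,0,0,0]]
  ]
}}

```text
clock: 38.98
eef_pos: [0.6565, -0.0442, 0.1083]
eef_rot: [3.14, 0.002, -0.062]
contact_force: [0.3, 0.2, -0.1]
finger_gap: 0.0154
```

```bash
python3 - <<'E'
from h import *
q=pl(0.707-.049,.0277-.0308); goto(q[0],q[1],.0947,TH)
E
```

```text
t 38.975 at [ 0.6565 -0.0442  0.1083] [ 3.1401  0.0022 -0.062 ] | turn_z -0.0027 shift mm [ 0.  -2.1 13.6] F [ 0.3  0.2 -0.1] gap 0.0154
```

Request:
{"name": "servo_tool", "arguments": {
  "commands": [
    [[0,0,-0.003,0,-2,5,0],[0,0,0,0,0,5,0],[0,0,0,0,0,3,0],[0,0,0,0,0,0,0],[0,0,0,0,0,0,0]]
  ]
}}

```text
clock: 39.6
eef_pos: [0.6564, -0.0421, 0.0949]
eef_rot: [3.14, 0.003, -0.059]
contact_force: [-0.1, -0.1, -1.4]
finger_gap: 0.0157
```

Request:
{"name": "servo_tool", "arguments": {
  "commands": [
    [[0,0,0,0,0,0,0.25],[0,0,0,0,0,0,0.5],[0,0,0,0,0,0,0.5],[0,0,0,0,0,-20,0.5],[0,0,0,0,0,-40,0.5],[0,0,0,-20,0,-50,0.7],[0,0,0,-50,-20,-30,0.7],[0,0,0,0,0,0,0.7]]
  ]
}}

```text
clock: 40.6
eef_pos: [0.5876, -0.0148, 0.2383]
eef_rot: [-3.139, -0.0, -0.054]
contact_force: [0.9, 0.4, -0.1]
finger_gap: 0.0593
```

```bash
python3 - <<'E'
from h import *
f=grab_frame("wrist"); P=cloud(f); save(f,"w21"); lid(P,1); lid(P,2); goto(.6445,.1836,.2,0); turnto(0)
g=grab_frame("side"); P=cloud(g); save(g,"d21",(200,120,360,250),5)
print("knob"); blob(cloud(f),.065,.1,(.55,.75,.1,.26))
E
```

```text
lid bay 1 n 5926 a,b mm -48.0 -31.3 size [0.0621 0.0958] ang 86.58 z 0.0894
lid bay 1 n 1031 a,b mm -48.2 -31.3 size [0.016  0.0438] ang 86.59 z 0.119
lid bay 2 n 2576 a,b mm -32.6 -32.5 size [0.0651 0.0654] ang 37.17 z 0.0895
lid bay 2 n 1413 a,b mm -32.2 -32.7 size [0.0168 0.044 ] ang 75.61 z 0.1172
t 40.65 at [ 0.5881 -0.016   0.2371] [-3.14    0.0002 -0.0559] | turn_z -0.0559 shift mm [  56.4 -199.6   37.1] F [-0.5  0.5 -0.8] gap 0.0599
rotvec tool [-0.0016  0.0001 -0.0559] q [-0.9739  0.4845  1.2615  1.5874 -0.4673  1.4144 -1.2976]
knob
[  36   97   27   63 1550] [0.6442 0.1837] [0.0154 0.06  ] 77.27 z 0.0809 circ ((0.6440889239311218, 0.18365627527236938), 0.03039816953241825)
```

View pics/w21.png

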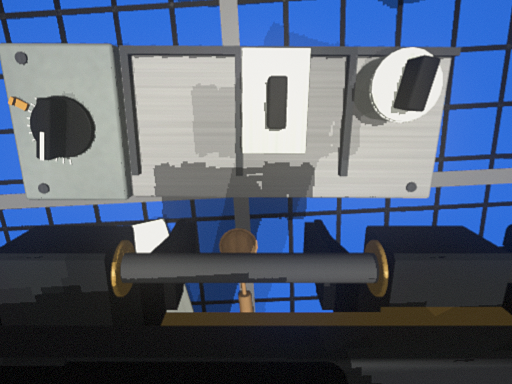

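View pics/d21.png

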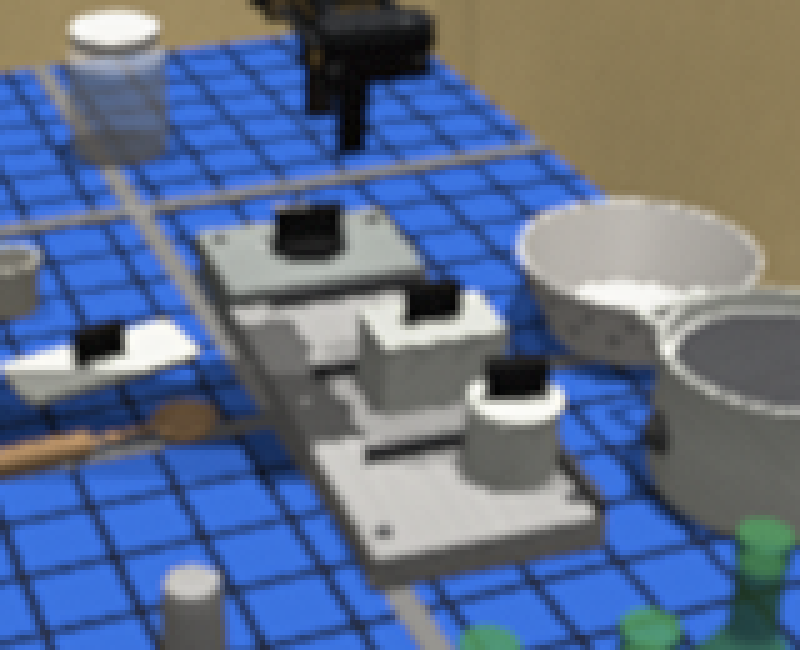

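Request:
{"name": "servo_tool", "arguments": {
  "commands": [
    [[0,0,0,0,-40,0,0.7],[0,0,0,0,-40,0,0.7],[0,0,0,0,-40,0,0.7],[0,0,0,0,-40,0,0.7],[0,0,-0.175,0,0,0,0.7],[0,0,-0.175,0,0,0,0.7],[0,0,-0.175,0,0,0,0.7],[0,0,-0.175,0,0,0,0.7]]
  ]
}}

```text
clock: 41.7
eef_pos: [0.5983, 0.1401, 0.2344]
eef_rot: [3.141, 0.004, 0.644]
contact_force: [0.4, 0.0, 0.3]
finger_gap: 0.061
```

```bash
python3 - <<'E'
from h import *
goto(.6443,.1837,.2,2.92);turnto(2.92)
E
```

```text
t 41.7 at [0.5983 0.1401 0.2344] [3.1415 0.0041 0.6441] | turn_z -2.2759 shift mm [-35.3  52.6  34.4] F [0.4 0.  0.3] gap 0.061
rotvec tool [-0.0046  0.0023 -2.2759] q [-1.0802  0.4699  1.0695  1.5132 -0.4118  1.4073 -0.9148]
```

Request:
{"name": "servo_tool", "arguments": {
  "commands": [
    [[0,0,-0.175,0,0,0,0.7],[0,0,-0.175,0,0,0,0.7],[0,0,-0.175,0,0,0,0.7],[0,0,-0.175,0,0,0,0.7],[0,0,-0.175,0,0,0,0.7],[0,0,-0.175,0,0,0,0.7],[0,0,-0.175,0,0,0,0.7],[0,0,-0.175,0,0,0,0.7]]
  ]
}}

```text
clock: 42.7
eef_pos: [0.5983, 0.14, 0.2343]
eef_rot: [-3.137, 0.0, 2.044]
contact_force: [-0.4, -0.4, 0.1]
finger_gap: 0.0611
```

Request:
{"name": "servo_tool", "arguments": {
  "commands": [
    [[0,0,-0.175,0,0,0,0.7],[0,0,-0.175,0,0,0,0.7],[0,0,-0.175,0,0,0,0.7],[0,0,-0.175,0,0,0,0.7],[0,0,-0.175,0,0,0,0.7],[0,0,0,0,0,0,0.7]]
  ]
}}

```text
clock: 43.45
eef_pos: [0.5982, 0.1402, 0.2344]
eef_rot: [-3.139, -0.003, 2.912]
contact_force: [0.3, -1.0, -0.1]
finger_gap: 0.0611
```

```bash
python3 - <<'E'
from h import *
goto(.6443,.1837,.12,2.92);turnto(2.92)
f=grab_frame("wrist"); save(f,"w22"); blob(cloud(f),.065,.1,(.55,.75,.1,.26))
E
```

```text
t 43.45 at [0.5982 0.1402 0.2344] [-3.1391 -0.003   2.9122] | turn_z -0.0078 shift mm [-35.4  52.6 114.4] F [ 0.3 -1.  -0.1] gap 0.0611
rotvec tool [-0.0025 -0.003  -0.0078] q [-0.7925  0.3402  0.6271  1.5002 -0.2001  1.3701  1.1895]
[292 176  18  60 899] [0.6432 0.1847] [0.0144 0.0603] 77.12 z 0.0832 circ ((0.64306640625, 0.18448567390441895), 0.03037388063967228)
```

View pics/w22.png

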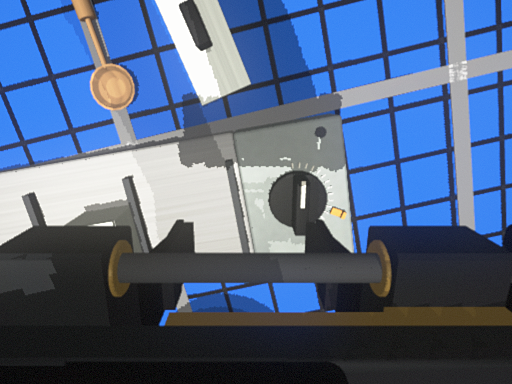

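Request:
{"name": "servo_tool", "arguments": {
  "commands": [
    [[0,0,-0.008,-9,13,25,0.7],[0,0,0,-9,13,30,0.7],[0,0,0,-9,13,30,0.7],[0,0,0,-8,13,30,0.7],[0,0,0,0,0,0,0.7],[0,0,0,0,0,0,0.7]]
  ]
}}

```text
clock: 44.25
eef_pos: [0.6431, 0.184, 0.1207]
eef_rot: [-3.14, -0.001, 2.921]
contact_force: [0.6, 0.5, 0.2]
finger_gap: 0.061
```

```bash
python3 - <<'E'
from h import *
goto(.644,.184,.062,2.92)
f=grab_frame("wrist"); save(f,"w23"); P=cloud(f); blob(P,.065,.1,(.55,.75,.13,.24))
hsv=cv2.cvtColor(f["pixels"],cv2.COLOR_BGR2HSV)
y=(hsv[...,0]>10)&(hsv[...,0]<35)&(hsv[...,1]>90)&(abs(P[...,0]-.67)<.025)&(abs(P[...,1]-.226)<.025)&(P[...,2]<.06)&(P[...,2]>.044)
Q=P[y]; v=Q[:,:2].mean(0)-[.644,.184]; print(y.sum(),Q.mean(0),np.linalg.norm(v),"dial",np.pi-np.arctan2(v[1],v[0])+TH)
E
```

```text
t 44.25 at [0.6431 0.184  0.1207] [-3.1397 -0.0015  2.9214] | turn_z 0.0014 shift mm [-0.8  0.2 58.7] F [0.6 0.5 0.2] gap 0.061
[ 241  165   22   88 1830] [0.6417 0.1851] [0.0139 0.0572] 77.27 z 0.0848 circ ((0.6420379877090454, 0.18561510741710663), 0.02902151085436344)
130 [0.6679 0.2247 0.0493] 0.04715065761651689 dial 2.042250082297546
```

View pics/w23.png

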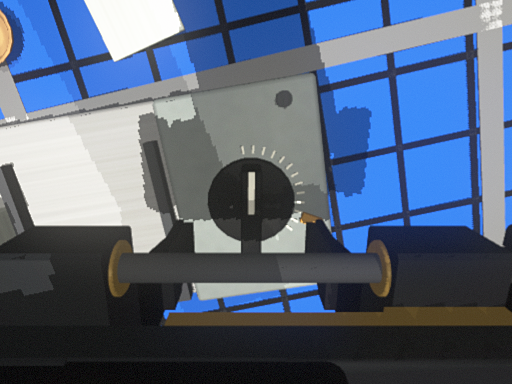

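Request:
{"name": "servo_tool", "arguments": {
  "commands": [
    [[0,0,0,-1,0,25,0.5],[0,0,0,0,0,20,0.5],[0,0,0,0,0,13,0.5],[0,0,0,0,0,0,0],[0,0,0,0,0,0,0],[0,0,0,0,0,0,0],[0,0,0,0,0,0,0],[0,0,0,0,0,0,0]]
  ],
  "grip_force": 15
}}

```text
clock: 45.3
eef_pos: [0.6438, 0.1847, 0.0623]
eef_rot: [-3.141, -0.002, 2.924]
contact_force: [-0.1, 0.1, 3.5]
finger_gap: 0.0138
```

```bash
python3 - <<'E'
from h import *
turnto(TH-2.058-np.pi+2*np.pi); goto(.644,.184,.062)
f=grab_frame("wrist"); P=cloud(f)
g=grab_frame("scene"); P=cloud(g); tin(P,1,.089); lid(P,1); lid(P,2)
E
```

```text
rotvec tool [-0.0023 -0.0001  1.8998] q [-0.7387  0.6054  0.5479  1.5262 -0.3376  1.1075  1.2359]
t 45.3 at [0.6438 0.1847 0.0623] [-3.1405 -0.0017  2.9241] | turn_z 0.0 shift mm [-0.3 -0.7  0.3] F [-0.1  0.1  3.5] gap 0.0138
bay 1 n 417 a,b mm -48.5 -30.6 size [0.0634 0.0977] ang 87.64 z 0.0892
lid bay 1 n 392 a,b mm -49.1 -30.3 size [0.0624 0.0981] ang 86.06 z 0.0895
lid bay 1 n 75 a,b mm -49.3 -31.0 size [0.0156 0.0453] ang 85.38 z 0.1173
lid bay 2 n 212 a,b mm -30.8 -31.9 size [0.0579 0.0622] ang 71.56 z 0.0895
lid bay 2 n 68 a,b mm -31.5 -32.6 size [0.0156 0.0422] ang 75.83 z 0.1184
```

Request:
{"name": "servo_tool", "arguments": {
  "commands": [
    [[0,0,0.12,0,0,0,0],[0,0,0.12,0,0,0,0],[0,0,0.12,0,0,0,0],[0,0,0.12,0,0,0,0],[0,0,0.12,0,0,0,0],[0,0,0.12,0,0,0,0],[0,0,0.12,0,0,0,0],[0,0,0.12,0,0,0,0]]
  ]
}}

```text
clock: 46.4
eef_pos: [0.6439, 0.1849, 0.0623]
eef_rot: [-3.14, -0.0, 1.96]
contact_force: [-0.1, -0.1, 3.9]
finger_gap: 0.0137
```

Request:
{"name": "servo_tool", "arguments": {
  "commands": [
    [[0,0,0.12,0,0,0,0],[0,0,0.12,0,0,0,0],[0,0,0.12,0,0,0,0],[0,0,0.12,0,0,0,0],[0,0,0.12,0,0,0,0],[0,0,0.12,0,0,0,0],[0,0,0.12,0,0,0,0],[0,0,0,0,0,0,0]]
  ]
}}

```text
clock: 47.4
eef_pos: [0.6441, 0.1849, 0.0623]
eef_rot: [-3.141, 0.001, 1.123]
contact_force: [1.4, 0.4, 4.0]
finger_gap: 0.0141
```

```bash
python3 - <<'E'
from h import *
turnto(TH-2.058-np.pi+2*np.pi); goto(.644,.184,.062)
E
```

```text
rotvec tool [-0.0007  0.0014  0.0991] q [-0.9721  0.7431  0.9278  1.5386 -0.6248  1.1803 -0.374 ]
t 47.4 at [0.6441 0.1849 0.0623] [-3.1408  0.0014  1.1233] | turn_z 0.0 shift mm [-0.8  0.3  0.3] F [1.4 0.4 4. ] gap 0.0141
```

Last 0.1 rad, then release and rise.

Request:
{"name": "servo_tool", "arguments": {
  "commands": [
    [[0,0,0.1,0,0,0,0],[0,0,0,0,0,0,0],[0,0,0,0,0,0,0.2],[0,0,0,0,0,0,0.4],[0,0,0,0,0,0,0.4],[0,0,0,0,0,-30,0.4],[0,0,0,0,0,-50,0.4],[0,0,0,0,0,-50,0.4]]
  ]
}}

```text
clock: 48.4
eef_pos: [0.6435, 0.1846, 0.1929]
eef_rot: [-3.14, 0.003, 1.024]
contact_force: [0.8, 0.4, -0.3]
finger_gap: 0.0349
```

Request:
{"name": "servo_tool", "arguments": {
  "commands": [
    [[0,0,0,-50,0,-20,0.4],[0,0,0,-50,0,0,0.4],[0,0,0,0,0,0,0.4],[0,0,0,0,0,0,0.4]]
  ]
}}

```text
clock: 48.9
eef_pos: [0.5919, 0.1002, 0.212]
eef_rot: [-3.139, 0.002, 1.025]
contact_force: [-0.1, 1.5, 0.0]
finger_gap: 0.0345
```

```bash
python3 - <<'E'
from h import *
f=grab_frame("wrist"); save(f,"w24"); P=cloud(f); blob(P,.065,.1,(.55,.75,.13,.24))
hsv=cv2.cvtColor(f["pixels"],cv2.COLOR_BGR2HSV)
y=(hsv[...,0]>10)&(hsv[...,0]<35)&(hsv[...,1]>90)&(abs(P[...,0]-.67)<.03)&(abs(P[...,1]-.226)<.03)&(P[...,2]<.06)&(P[...,2]>.044)
Q=P[y]
if len(Q):
    v=Q[:,:2].mean(0)-[.644,.184]; print(y.sum(),Q.mean(0),np.linalg.norm(v),"clip dir deg",np.degrees(np.arctan2(v[1],v[0])))
for n in ("scene","side"):
    g=grab_frame(n); P=cloud(g); print(n); tin(P,1,.089); lid(P,1); lid(P,2); blob(P,.065,.1,(.55,.75,.13,.24)); save(g,n+"24")
save(grab_frame("scene"),"s24",(60,110,430,270),2.1)
E
```

```text
[ 243   29   17   75 1195] [0.6444 0.1845] [0.0588 0.0134] 58.35 z 0.0854 circ ((0.6438902616500854, 0.1845613718032837), 0.029949409887194633)
184 [0.6704 0.2267 0.05  ] 0.05020583115833117 clip dir deg 58.33977482732726
scene
bay 1 n 422 a,b mm -48.3 -30.1 size [0.0632 0.0991] ang 86.72 z 0.0892
lid bay 1 n 392 a,b mm -48.3 -30.6 size [0.0625 0.0988] ang 86.38 z 0.0896
lid bay 1 n 75 a,b mm -47.6 -30.5 size [0.0163 0.0449] ang 87.59 z 0.1175
lid bay 2 n 210 a,b mm -31.5 -31.7 size [0.0578 0.063 ] ang 71.23 z 0.0894
lid bay 2 n 68 a,b mm -31.4 -32.2 size [0.0156 0.0425] ang 72.64 z 0.1184
[322 184  19   9 116] [0.6438 0.1859] [0.0608 0.0173] 58.07 z 0.0803 circ ((0.6442804932594299, 0.1855778694152832), 0.03062118962407112)
side
bay 1 n 211 a,b mm -45.9 -34.3 size [0.0658 0.098 ] ang 85.49 z 0.0879
lid bay 1 n 180 a,b mm -45.7 -34.4 size [0.0651 0.0982] ang 84.22 z 0.0884
lid bay 1 n 56 a,b mm -46.7 -33.8 size [0.0171 0.042 ] ang 86.9 z 0.1141
lid bay 2 n 107 a,b mm -33.0 -40.3 size [0.0536 0.0626] ang 63.32 z 0.089
lid bay 2 n 73 a,b mm -30.7 -36.2 size [0.02  0.044] ang 73.3 z 0.1144
[259 158   6  11  44] [0.6464 0.1801] [0.0662 0.0143] 58.63 z 0.078 circ ((0.641923725605011, 0.18275675177574158), 0.03321957588195801)
```

View pics/w24.png

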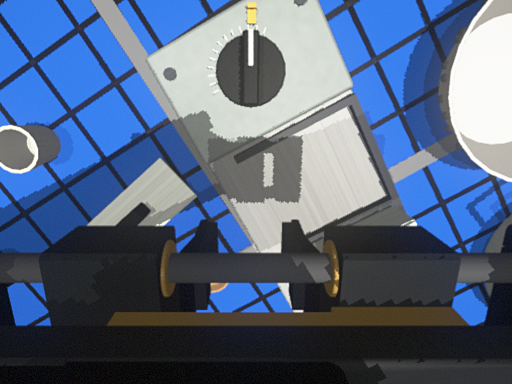

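View pics/s24.png

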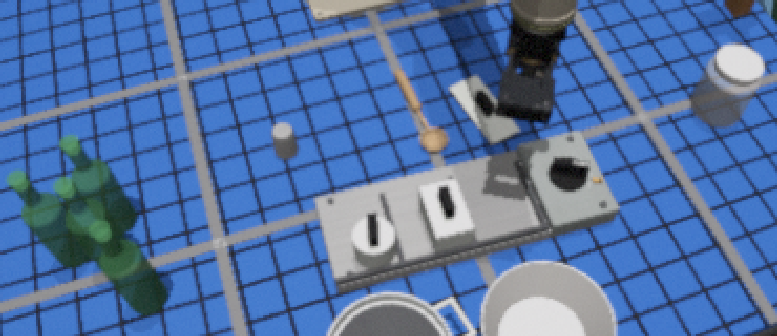

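```bash
python3 - <<'E'
from h import *
from scipy.optimize import least_squares
ct=pl(.674,-.1252)
for n in ("scene","side"):
    A=[];L=[]
    for _ in range(4):
        P=cloud(grab_frame(n)).reshape(-1,3)
        d=np.hypot(*(P[:,:2]-ct).T)
        A.append(P[(P[:,2]>.048)&(P[:,2]<.078)&(d<.05)&(d>.02)]); L.append(P[(P[:,2]>.086)&(P[:,2]<.093)&(d<.045)])
    A=np.vstack(A);L=np.vstack(L)
    r=least_squares(lambda c:np.hypot(*(A[:,:2]-c).T)-.033,ct,loss="soft_l1",f_scale=.002)
    def s(p): return (1000*np.array([p@[np.cos(TH),np.sin(TH)]-.707,p@[-np.sin(TH),np.cos(TH)]+.0922])).round(1)
    print(n,len(A),"wall fit a,b",s(r.x),"rms",np.sqrt(np.mean(r.fun**2)),"lid centre",s(np.array(cv2.minEnclosingCircle(L[:,:2].astype(np.float32))[0])))
    # short tin faces in same camera
    P=cloud(grab_frame(n)).reshape(-1,3); a=P[:,:2]@[np.cos(TH),np.sin(TH)]-.707; b=P[:,:2]@[-np.sin(TH),np.cos(TH)]-.0277
    w=(P[:,2]>.05)&(P[:,2]<.078)&(a>-.13)&(a<.01)&(b>-.075)&(b<.01)
    print("short walls n",w.sum(),"a pct",(1000*np.percentile(a[w],[5,50,95])).round(1),"b pct",(1000*np.percentile(b[w],[5,50,95])).round(1))
E
```

```text
scene 318 wall fit a,b [-35.4 -30.5] rms 0.0011016084335969617 lid centre [-32.3 -32.1]
short walls n 107 a pct [-78.2  -1.9   0.3] b pct [-61.1 -45.4  -2.1]
side 548 wall fit a,b [-30.8 -33.2] rms 0.0016718848857979567 lid centre [-29.9 -36. ]
short walls n 176 a pct [-93.7 -62.3 -13. ] b pct [-66.  -61.8 -17.7]
```

```bash
python3 - <<'E'
from h import *
print(robot.get_state()["clock"]); print(job.close_job())
E
```

```text
49.6
the job is handed in; nothing more can be done
None
```

The job is handed in after 49.6 s of robot time. The short tin is home in the middle bay and the round tin in the right bay, each with its own lid on. The thermostat pointer is turned to the brass clip. The long tin was absent, so its lid is left over, lying flat on the table.

Last checks, with positions in the bay's own axes:

| Check | Measured | Wanted |
|---|---|---|
| Short tin before lidding | -48 / -31 mm | -48 / -31 mm |
| Short lid, wrist camera | -48 / -31 mm, flat | over the tin |
| Round tin before lidding | -33.8 / -32.6 mm | -33 / -33 mm |
| Round lid, wrist camera | -32.6 / -32.5 mm, flat | over the tin |
| Knob bar angle | 58.35° | clip at 58.34° |

- **Disagreement:** after lidding, fits to the round tin's wall gave -35.4 / -30.5 mm from the scene camera and -30.8 / -33.2 mm from the side camera. Both lie inside the ±3 mm limit, but the scene one is close to its edge. I read the difference as each camera seeing only one side of the wall, because their mean is -33.1 / -31.9 mm. I did not push the tin again.
- **Mishaps:** an attempted wrist turn at the short lid ran the last joint to the end of its range and tilted the tool, so I turned it back. The first grip on that lid then came up tilted, so I put it down and gripped it again.
- **Bystanders:** the tub read the same place before and after. I saw no shift in the others in the last scene picture, but I did not measure them.

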